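# Load the block magazine and lock it with two T-keys

### The job

Make the sloping block magazine ready to be carried. First pull one T-key up off its spring-catch rail, pass it through the slot in the strap at the chute's low end until its collar rests on the strap, and give it a quarter turn so it holds; then load every stepped block into the chute, lying flat on the chute floor with its tall heel uphill, so that they rest in the stretch between the two straps; and last fit the other T-key the same way through the strap higher up, behind the blocks.

Things in the scene. Friction and masses are not known exactly. Their poses are not given: they have to be found in the camera images.
- chute: the fixed magazine: a sloping open channel on a grey base 330 x 75 mm, bridged by two straps. Origin on the bench (z = 0) on the channel's centre line. x is level and points uphill along the channel, y across it, z up. The low end is on the robot's left, the high end in the middle; place and yaw vary.
- deck: the channel. Origin on its floor below foot_slot, 30 mm above the bench; x runs up the floor (30 degrees = 0.524 rad), z square to it. Floor x -30 to +325 mm, 27 wide between walls 4 thick, 8 high; open on top and at both ends. Smooth: blocks slide down until something stops them.
- mouth (a point): loading place on the channel floor above the upper strap, 285 mm up the floor from the deck's origin; same axes as chute. A block let go here, its heel gripped above the walls, slides under the upper strap (46 mm of height under each strap at its slot) to the foot key or the block before it.
- foot_slot (a point): centre of the foot strap's slot, on its level top, 82 mm above the bench; axes as chute. Strap 6 thick, 24 long (x), 50 wide (y); slot 36 long across the chute (y), 10.5 wide (x). A key enters with its x along chute y; turned to lie along chute x, either way, its bar hooks under the strap. Seated, its origin is at this point, its nose 6 mm above the floor.
- top_slot (a point): the same for the upper strap, 190 mm (level) uphill of foot_slot and 110 mm higher, 192 mm above the bench. Four blocks in a row fit between the two keys.
- rail: fixed key rail on the robot's right: a level strip 150 long (x), 40 wide (y), top 49 mm above the bench; origin on the bench under its middle. Keys stand in slots along x at x = -45 and +45 mm. Behind each collar, at x = 63 mm either way, a steel stop 6 x 18 mm, top 63 mm above the bench. Between the keys a black catch housing 26 x 18 mm, top 71 mm above the bench.
- catch1 (a joint): how far (m) the catch of key1 is pushed back, 0 to 0.008. A sprung brass ball (diameter 14, its top 18 mm above the strip) stands over the collar's inner rim and gives way to a straight upward pull of some 5 to 10 N within 10 mm. Grip keys over 13 mm above the collar's top, pads on the flat sides (key y), to clear it.
- catch2 (a joint): the same for the catch of key2.
- key1: steel T-key, 90 g, upright in the rail at x = -45 mm. z its long axis, x the way both flat grip and cross-bar run. Origin: centre of the underside of its round collar (diameter 28, z 0 to 5 mm). Grip 20 wide (x), 10 thick (y), z 5 to 43. Shank 8 in diameter to a tapered nose at z -46; cross-bar 30 long (x), 7 thick (y), z -8 to -15. The two keys are alike: either fits either slot.
- key2: steel T-key, 90 g, upright in the rail at x = +45 mm. z its long axis, x the way both flat grip and cross-bar run. Origin: centre of the underside of its round collar (diameter 28, z 0 to 5 mm). Grip 20 wide (x), 10 thick (y), z 5 to 43. Shank 8 in diameter to a tapered nose at z -46; cross-bar 30 long (x), 7 thick (y), z -8 to -15. The two keys are alike: either fits either slot.
- block1: stepped steel block, 40 long (x), 22 wide (y), 140 g; two to four are present (None if absent). Heel, x +2 to +20 mm, 30 high; toe, x -20 to +2, 13 high with a small dark dot on top. Origin at the centre of the underside, x towards the heel, z up. Starts flat on the bench, turned any way.
- block2: stepped steel block, 40 long (x), 22 wide (y), 140 g; two to four are present (None if absent). Heel, x +2 to +20 mm, 30 high; toe, x -20 to +2, 13 high with a small dark dot on top. Origin at the centre of the underside, x towards the heel, z up. Starts flat on the bench, turned any way.
- block3: stepped steel block, 40 long (x), 22 wide (y), 140 g; two to four are present (None if absent). Heel, x +2 to +20 mm, 30 high; toe, x -20 to +2, 13 high with a small dark dot on top. Origin at the centre of the underside, x towards the heel, z up. Starts flat on the bench, turned any way.
- block4: stepped steel block, 40 long (x), 22 wide (y), 140 g; two to four are present (None if absent). Heel, x +2 to +20 mm, 30 high; toe, x -20 to +2, 13 high with a small dark dot on top. Origin at the centre of the underside, x towards the heel, z up. Starts flat on the bench, turned any way.

How it is judged:
On the way, in this order (a step that is already met when the one before it is completed fails the run):
1. a T-key is seated in the foot slot and turned so it holds (((horizontal distance between key1 and foot_slot below 0.014 m and z of key1 in the frame of foot_slot between -0.004 and 0.004 m and angle between the x axis of key1 and the x axis of chute, either way round below 0.4 rad and angle between key1's own z axis and vertical below 0.25 rad) or (horizontal distance between key2 and foot_slot below 0.014 m and z of key2 in the frame of foot_slot between -0.004 and 0.004 m and angle between the x axis of key2 and the x axis of chute, either way round below 0.4 rad and angle between key2's own z axis and vertical below 0.25 rad))), for 0.2 s.
2. every block lies in the chute between the straps, heel uphill (x of block1 in the frame of deck between 0.01 and 0.195 m and y of block1 in the frame of deck between -0.008 and 0.008 m and z of block1 in the frame of deck between -0.005 and 0.006 m and angle between each of block1, block2, block3, block4's own x axis and vertical below 1.25 rad and angle between each of block1, block2, block3, block4's own z axis and vertical below 0.75 rad and linear speed of each of block1, block2, block3, block4 below 0.03 m/s and x of block2 in the frame of deck between 0.01 and 0.195 m and y of block2 in the frame of deck between -0.008 and 0.008 m and z of block2 in the frame of deck between -0.005 and 0.006 m and x of block3 in the frame of deck between 0.01 and 0.195 m and y of block3 in the frame of deck between -0.008 and 0.008 m and z of block3 in the frame of deck between -0.005 and 0.006 m and x of block4 in the frame of deck between 0.01 and 0.195 m and y of block4 in the frame of deck between -0.008 and 0.008 m and z of block4 in the frame of deck between -0.005 and 0.006 m), for 0.2 s.
3. the other T-key is seated in the upper slot and turned so it holds ((((horizontal distance between key1 and foot_slot below 0.014 m and z of key1 in the frame of foot_slot between -0.004 and 0.004 m and angle between the x axis of key1 and the x axis of chute, either way round below 0.4 rad and angle between key1's own z axis and vertical below 0.25 rad) and (horizontal distance between key2 and top_slot below 0.014 m and z of key2 in the frame of top_slot between -0.004 and 0.004 m and angle between the x axis of key2 and the x axis of chute, either way round below 0.4 rad and angle between key2's own z axis and vertical below 0.25 rad)) or ((horizontal distance between key2 and foot_slot below 0.014 m and z of key2 in the frame of foot_slot between -0.004 and 0.004 m and angle between the x axis of key2 and the x axis of chute, either way round below 0.4 rad and angle between key2's own z axis and vertical below 0.25 rad) and (horizontal distance between key1 and top_slot below 0.014 m and z of key1 in the frame of top_slot between -0.004 and 0.004 m and angle between the x axis of key1 and the x axis of chute, either way round below 0.4 rad and angle between key1's own z axis and vertical below 0.25 rad)))), for 0.2 s.
At the end, for the whole second after the job is handed in: A T-key in each slot: collar within 4 mm of the strap top, 14 mm of the slot centre, along the chute within 0.4 rad, upright within 0.25. Every block flat on the channel floor (within 6 mm), heel uphill, origin 10 to 195 mm up from the foot slot, 8 mm of the centre line. All at rest (all of step 2 and (((horizontal distance between key1 and foot_slot below 0.014 m and z of key1 in the frame of foot_slot between -0.004 and 0.004 m and angle between the x axis of key1 and the x axis of chute, either way round below 0.4 rad and angle between key1's own z axis and vertical below 0.25 rad) and (horizontal distance between key2 and top_slot below 0.014 m and z of key2 in the frame of top_slot between -0.004 and 0.004 m and angle between the x axis of key2 and the x axis of chute, either way round below 0.4 rad and angle between key2's own z axis and vertical below 0.25 rad)) or ((horizontal distance between key2 and foot_slot below 0.014 m and z of key2 in the frame of foot_slot between -0.004 and 0.004 m and angle between the x axis of key2 and the x axis of chute, either way round below 0.4 rad and angle between key2's own z axis and vertical below 0.25 rad) and (horizontal distance between key1 and top_slot below 0.014 m and z of key1 in the frame of top_slot between -0.004 and 0.004 m and angle between the x axis of key1 and the x axis of chute, either way round below 0.4 rad and angle between key1's own z axis and vertical below 0.25 rad))) and linear speed of each of key1, key2 below 0.03 m/s); the robot touches nothing.
Of block1, block2, block3, block4 only 2 to 4 are there at a start; the rules pass over those that are not, and their reading is None.
At some moment in a run one of block1, block2, block3, block4 may be knocked a few centimetres aside while the robot is not near it.
It also fails if it takes over 210 s, if anything falls off the work surface, if the arm or the gripper's body presses on something with over 40 N, if the wrist force passes 120 N, or if a joint passes its speed limit or range.

### The arm

A 7-joint arm with a two-finger parallel gripper is mounted at the origin on the work surface. World frame = base frame: x ahead of the robot, y to its left, z up, the work surface at z = 0. Lengths are in m, angles in rad, forces in N, time in s.
With the tool pointing down it reaches from about 0.425 to 1.025 m from the base axis. Payload 9.4 kg.
Tool frame: the origin (TCP) lies midway between the tips of the shut fingers; the grasp point (between the pads) lies 19 mm behind it (grip_point_offset is the distance from the TCP to the grasp point, in m); z points along the fingers, y is the line along which they close (so a half turn about z gives the same grasp; the last joint's range is limited). The gripper opens to 93 mm and grips with 3 to 60 N. Pads are 15 mm wide; open, the fingers measure 128 mm over their backs; the gripper's body (75 mm by 188 mm) begins 65 mm behind the grasp point.
Start: joints at [-1.236, 0.599, -0.003, 1.599, 0.002, 0.943, -0.08], TCP at [0.29, 0.664, 0.219] pointing down, gripper open.
Joint ranges: [-2.57, 2.57], [-0.35, 1.97], [-1.29, 1.29], [0.11, 2.56], [-1.05, 4.19], [0.11, 1.86], [-2.63, 2.63]. Speed limits (rad/s): [2.22, 2.22, 3.01, 3.01, 3.14, 3.14, 3.14].

### API

Orientations are given as a 3x3 rotation matrix whose columns are the frame's x, y, z axes.
In Python, from plant import sense, read_camera, finish_job, grip_point_offset gives the robot as it stands.
- The arm moves only by the tool drive_tool, never from a script. Its argument "steps" is a list of rows, each a list of 3 entries, a list of its own where there are three numbers: the shift along the tool's x, y, z in mm, then the turn, a rotation vector about the tool's x, y, z in degrees, then the opening in per cent of the stroke, from 0 (shut) to 100 (fully open). In form: [[[tx, ty, tz], [rx, ry, rz], jaw], ...]. A call has 1 to 5 rows; each row shifts and turns the commanded pose from where the row before left it, along the tool's axes as they then stand; what a row does not reach is not made up. A row lasts 1/12 s, in which the tool goes at most 41.7 mm and 7.16 degrees, less where a joint would pass 70% of its speed; a pose out of reach is approached as far as the arm can. A call is refused whole if a number of a shift passes 41.7 or a number of a turn 7.16, either way. A call with a gripper value outside its range is refused whole. The fingers move at their own pace and stop on an object; "grip_force" is the grip in N (left out, the last holds). Time passes only in rows, so rows that do not move let the fingers close. It gives the time, the measured TCP pose, the force, the opening and the grip force at its end, in the units of the state.
- sense(): the state, without advancing time (a new reading comes with each control period).
- read_camera(name): name is "scene" or "top" or "wrist"; returns a dict with "image" (480x640x3 uint8, red, green, blue), "depth" (480x640 float32, m along the optical axis (not along the pixel's ray), 0 where there is no reading), "mtx" (3x3 intrinsics, pixels), "R" (3x3) and "t" (3): a world point X has camera coordinates R X + t. Camera axes: x right, y down, z forward; pixel columns grow to the right and rows downward; lengths in m; the calibration is good to about 2 mm. A picture is of the moment at which its call begins.
- finish_job(): hands the job in; it is judged then, once.
The state is a dict: "t": time; "qpos": joint angles; "qvel": joint speeds; "tau": joint torques, N m; "position": TCP position; "orientation": TCP orientation; "wrist_force": force on the tool from outside, world axes, zero at the start; "moment": the same for the moment, N m; "width": finger opening in m; "grasp_force": force on a finger pad.
Only numpy, scipy, OpenCV 4.12 (cv2) and the standard library are available. Lean on these libraries where they do the work, as an engineer would, in place of code of your own. Each camera call takes 0.05 s, during which the arm holds its last target. There are 200 camera calls.

## Working session

There is one attempt and no reset: what is moved stays moved. The work goes in short steps, Python scripts to look and compute and a tool call to move; the robot and the scene stay as the last step left them, time stands still between calls to the robot, and variables do not carry over. Pictures are saved under pics/ and viewed, at most 14 in all, crops included, and the job is handed in when it is done.

Besides the shell and the picture viewer there is one more tool, called after "Emit:" as a command line: name --argument value ..., lists and objects as JSON in quotes. drive_tool: Moves the arm, as the interface text tells. Its arguments: {"type":"object","properties":{"steps":{"type":"array"},"grip_force":{"type":"number"}},"required":["steps"]}

```bash
ls; mkdir -p pics
cat > h.py <<'E'
import numpy as np, cv2
from plant import sense, read_camera, finish_job, grip_point_offset
def snap(n,f):
    c=read_camera(n); cv2.imwrite('pics/'+f,c['image'][:,:,::-1]); np.savez('pics/'+f[:-4]+'.npz',**c); return c
def cloud(c):
    d=c['depth']; v,u=np.indices(d.shape); K=c['mtx']
    P=np.stack([(u-K[0,2])/K[0,0]*d,(v-K[1,2])/K[1,1]*d,d],-1)
    return (P-c['t'])@c['R']
E
python3 - <<'E'
from h import *
for n in ('scene','top'):
    c=snap(n,n+'0.png'); print(n,c['mtx'].tolist(),(-c['R'].T@c['t']).round(3),c['R'].round(2).tolist(),(c['depth']>0).mean())
s=sense();print(s['t'],s['position'],np.round(s['orientation'],3),s['width'],grip_point_offset)
E
```

```text
pics
scene [[476.07833638160065, 0.0, 314.3787857492641], [0.0, 476.07833638160065, 236.15342807085278], [0.0, 0.0, 1.0]] [ 1.001 -0.304  0.92 ] [[0.55, 0.83, -0.01], [0.66, -0.45, -0.6], [-0.5, 0.33, -0.8]] 0.9960709635416667
top [[542.4118361342887, 0.0, 318.11845348519006], [0.0, 542.4118361342887, 243.19524889786072], [0.0, 0.0, 1.0]] [0.457 0.015 1.426] [[-0.03, -1.0, 0.02], [-1.0, 0.03, -0.05], [0.05, -0.02, -1.0]] 0.995947265625
0.1 [0.29003527 0.66398254 0.21785764] [[-0.916  0.4   -0.   ]
 [ 0.4    0.916 -0.001]
 [-0.    -0.001 -1.   ]] 0.0929493422105014 0.0188
```

View pics/scene0.png

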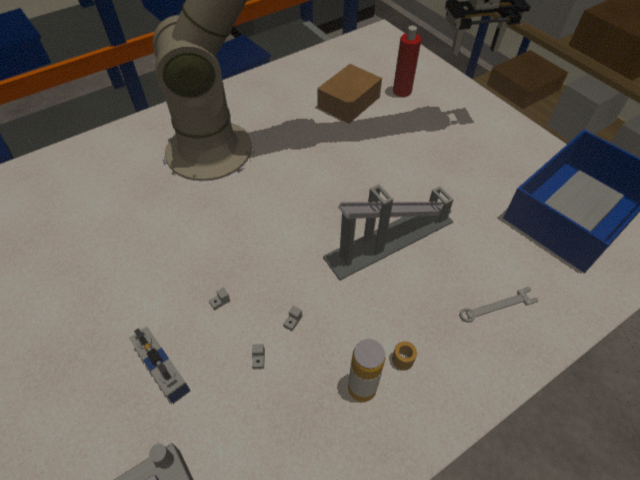

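View pics/top0.png

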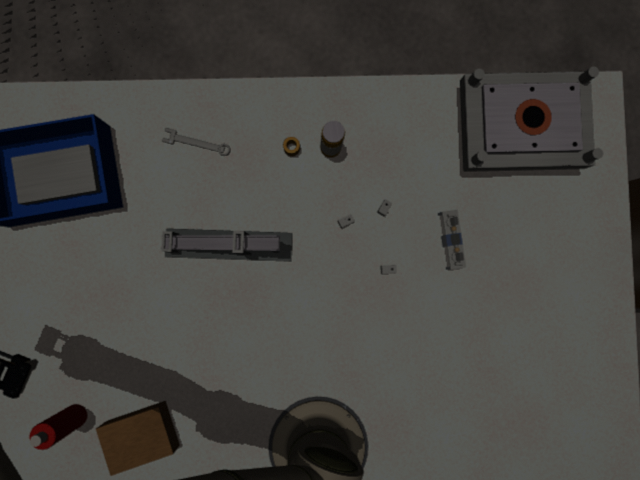

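The scene shows the chute (scene px 330-450, 190-275), rail at (158,362) with two keys, three blocks at (219,299), (293,318), (258,356). In the top view: foot strap at (168,241), upper strap at (238,241), rail at (452,240), blocks at (346,221), (385,207), (388,269).

Run:
```python
from h import *
c=dict(np.load('pics/top0.npz')); P=cloud(c)
def reg(u0,u1,v0,v1): return P[v0:v1,u0:u1].reshape(-1,3)
def box(Q):
    r=cv2.minAreaRect((Q[:,:2]*1000).astype(np.float32)); return len(Q),Q.mean(0).round(4),[np.round(x,1) for x in (r[0],r[1],r[2])]
print('bench',np.median(reg(300,420,280,330)[:,2]))
Q=reg(155,200,222,268);print('foot',box(Q[(Q[:,2]>.072)&(Q[:,2]<.092)]))
Q=reg(215,262,222,268);print('top',box(Q[(Q[:,2]>.182)&(Q[:,2]<.202)]))
Q=reg(155,300,222,268);F=Q[Q[:,2]>.02];print('all',box(F),np.polyfit(*F[(F[:,1]<.13)][:,[1,2]].T,1), 'base',box(Q[(Q[:,2]>.004)]))
Q=reg(432,475,203,278);print('rail',box(Q[Q[:,2]>.03]));print('strip',box(Q[(Q[:,2]>.04)&(Q[:,2]<.056)]));H=Q[Q[:,2]>.08];print('keys',H.round(3)[:60].tolist())
for u,v in((346,221),(385,207),(388,269)):
    Q=reg(u-14,u+14,v-14,v+14);A=Q[Q[:,2]>.006];print('blk',box(A),'heel',box(A[A[:,2]>.022]),'toe',box(A[A[:,2]<.022]))
```

```text
bench -0.00011464874469743756
foot (218, array([0.5344, 0.3433, 0.0808]), [array([536.1, 328.8]), array([94.5, 49.6]), np.float64(89.4)])
top (168, array([0.5247, 0.1718, 0.1917]), [array([524.6, 152.7]), array([63.5, 48.1]), np.float64(88.9)])
all (1952, array([0.5263, 0.2234, 0.1353]), [array([519.9, 199.1]), array([382.9,  68.9]), np.float64(81.4)]) [-10.20126935   1.25956073] base (3898, array([0.5246, 0.2168, 0.0718]), [array([524.5, 213.2]), array([399.8, 124.5]), np.float64(88.5)])
rail (971, array([ 0.5232, -0.3531,  0.0692]), [array([ 507.1, -181.6]), array([149.9, 400.9]), np.float64(5.5)])
strip (621, array([ 0.523 , -0.3562,  0.049 ]), [array([ 524.4, -359.7]), array([150.2,  42.2]), np.float64(6.5)])
keys [[0.457, 0.015, 1.426], [0.579, -0.35, 0.082], [0.578, -0.351, 0.091], [0.578, -0.354, 0.088], [0.577, -0.355, 0.094], [0.577, -0.357, 0.093], [0.576, -0.35, 0.084], [0.575, -0.35, 0.091], [0.575, -0.352, 0.094], [0.575, -0.355, 0.092], [0.575, -0.357, 0.092], [0.573, -0.349, 0.086], [0.572, -0.349, 0.094], [0.572, -0.352, 0.093], [0.572, -0.355, 0.092], [0.572, -0.356,
[... 1339 characters left out ...]
. , 65.8]), np.float64(30.2)])
blk (157, array([ 0.6116, -0.1851,  0.046 ]), [array([561.9, -97.4]), array([ 56.4, 301.8]), np.float64(32.4)]) heel (66, array([ 0.5983, -0.1749,  0.0927]), [array([530.4, -93. ]), array([ 24.4, 259.7]), np.float64(39.5)]) toe (91, array([ 0.6212, -0.1924,  0.0121]), [array([ 620.1, -194.7]), array([63. , 56.3]), np.float64(87.5)])
blk (150, array([ 0.4529, -0.1905,  0.0473]), [array([ 451.9, -107.4]), array([ 53.9, 243.4]), np.float64(3.9)]) heel (64, array([ 0.4521, -0.1747,  0.0952]), [array([455.7, -89.6]), array([209.1,  20.6]), np.float64(88.4)]) toe (86, array([ 0.4535, -0.2022,  0.0117]), [array([ 457.8, -194.4]), array([53.9, 69.1]), np.float64(3.9)])
```

```bash
cat >> h.py <<'E'
def box(Q):
    r=cv2.minAreaRect((Q[:,:2]*1000).astype(np.float32)); return len(Q),np.median(Q,0).round(4).tolist(),[np.round(x,1).tolist() for x in r]
E
python3 - <<'E'
from h import *
c=dict(np.load('pics/top0.npz')); P=cloud(c); P[c['depth']==0]=-1
def reg(u0,u1,v0,v1): Q=P[v0:v1,u0:u1].reshape(-1,3); return Q[Q[:,2]>-.5]
Q=reg(155,180,222,268);print('foot',box(Q[(Q[:,2]>.074)&(Q[:,2]<.092)]))
Q=reg(228,250,222,268);print('top',box(Q[(Q[:,2]>.184)&(Q[:,2]<.202)]))
Q=reg(155,300,222,268);print('base',box(Q[(Q[:,2]>.004)]))
# channel walls: per column slices mid of z>.02 points
F=Q[Q[:,2]>.045]
ys=np.arange(.05,.36,.02)
for y in ys:
    S=F[abs(F[:,1]-y)<.004]
    if len(S)>5: print(y.round(3),S[:,0].min().round(4),S[:,0].max().round(4),np.percentile(S[:,2],[20,90]).round(3))
Q=reg(432,475,203,278);print('strip',box(Q[(Q[:,2]>.04)&(Q[:,2]<.056)]));H=Q[Q[:,2]>.082]
for m in (H[:,0]<.523,H[:,0]>.523): print('key',box(H[m]),H[m].mean(0))
for u,v in((346,221),(385,207),(388,269)):
    Q=reg(u-14,u+14,v-14,v+14);A=Q[Q[:,2]>.007];h=A[A[:,2]>.022];t=A[(A[:,2]<.018)&(A[:,2]>.010)];
    d=h.mean(0)-t.mean(0);print('blk',box(A),'heel',box(h),'toe',box(t),np.degrees(np.arctan2(d[1],d[0])))
E
```

```text
foot (158, [0.5361, 0.3617, 0.0823], [[536.2, 361.9], [25.0, 49.3], 86.5])
top (165, [0.5258, 0.1723, 0.192], [[524.9, 172.2], [24.3, 48.8], 86.0])
base (3872, [0.5232, 0.2176, 0.0174], [[528.0, 224.9], [376.1, 118.1], 88.5])
0.09 0.5026 0.5354 [0.184 0.196]
0.11 0.504 0.5366 [0.174 0.185]
0.13 0.5048 0.5379 [0.162 0.173]
0.15 0.5059 0.5391 [0.151 0.162]
0.17 0.4991 0.5489 [0.154 0.195]
0.21 0.5092 0.5425 [0.116 0.126]
0.23 0.5117 0.5435 [0.105 0.117]
0.25 0.5129 0.5449 [0.093 0.104]
0.27 0.5137 0.5462 [0.082 0.094]
0.29 0.5149 0.5476 [0.069 0.083]
0.31 0.5157 0.5485 [0.061 0.069]
0.33 0.5168 0.55 [0.047 0.057]
0.35 0.5116 0.5598 [0.064 0.085]
strip (621, [0.5222, -0.3524, 0.049], [[524.4, -359.7], [150.2, 42.2], 6.5])
key (38, [0.4793, -0.3634, 0.0913], [[479.3, -364.4], [10.3, 17.8], 89.7]) [ 0.47930454 -0.36371784  0.09114578]
key (38, [0.5689, -0.3538, 0.0917], [[569.3, -354.7], [19.2, 10.5], 6.0]) [ 0.56885799 -0.35387431  0.09097671]
blk (134, [0.5807, -0.0865, 0.0181], [[585.2, -95.9], [21.9, 58.0], 24.8]) heel (60, [0.5772, -0.0782, 0.0294], [[577.3, -78.1], [21.2, 18.2], 25.1]) toe (57, [0.5858, -0.096, 0.0133], [[581.2, -87.8], [21.3, 40.1], 25.5]) 113.49645036027971
blk (143, [0.6137, -0.1886, 0.0172], [[620.8, -190.7], [49.6, 57.1], 25.1]) heel (63, [0.6056, -0.1837, 0.0292], [[605.6, -184.1], [21.5, 18.5], 58.5]) toe (55, [0.623, -0.1939, 0.0137], [[614.9, -189.9], [21.8, 40.7], 56.7]) 148.44766525565558
blk (145, [0.4527, -0.1961, 0.0152], [[448.2, -201.0], [48.7, 66.3], 31.7]) heel (61, [0.4507, -0.1834, 0.0295], [[452.7, -184.3], [20.9, 18.5], 1.9]) toe (60, [0.4526, -0.2064, 0.0133], [[452.8, -194.8], [40.3, 20.9], 88.6]) 92.92195191703051
```

```bash
cat >> h.py <<'E'
FOOT=np.array([.5362,.3619,.082]);TOP=np.array([.5249,.1722,.192]);U=(TOP-FOOT);U[2]=0;U/=np.linalg.norm(U)
def Rt(yaw,tilt=0):  # tool-down, y axis at yaw deg; tilt about tool y
    a=np.radians(yaw);y=np.array([np.cos(a),np.sin(a),0]);z=np.array([0,0,-1.]);R=np.stack([np.cross(y,z),y,z],1)
    return R@cv2.Rodrigues(np.array([0,np.radians(tilt),0.]))[0]
def plan(R0,p0,p,yaw,tilt=0):
    "shift in frame R0 and then turn"
    R=Rt(yaw,tilt); sh=R0.T@(np.array(p)-p0)*1000; rv=np.degrees(cv2.Rodrigues(R0.T@R)[0].ravel())
    print('shift mm',sh.round(1),'rows',np.ceil(abs(sh).max()/41.7),'turn',rv.round(2)); return R,np.array(p)
E
python3 - <<'E'
from h import *
s=sense();R,p=np.array(s['orientation']),s['position']
R,p=plan(R,p,[p[0],p[1],.30],96)
R,p=plan(R,p,[.5691,-.3545,.20],96)
print(np.degrees(np.arctan2(U[1],U[0])))
E
```

```text
shift mm [ -0.   -0.1 -82.1] rows 2.0 turn [-8.000e-02 -1.000e-02 -2.959e+01]
shift mm [ -171.1 -1042.1   100. ] rows 25.0 turn [0. 0. 0.]
-93.40895180910124
```

Emit:
drive_tool --steps '[[[0, 0, -28], [0, 0, -6], 100], [[0, 0, -28], [0, 0, -6], 100], [[0, 0, -26], [0, 0, -6], 100], [[0, 0, 0], [0, 0, -6], 100], [[0, 0, 0], [0, 0, -5.6], 100]]'

```text
t: 0.52
position: [0.2904, 0.665, 0.3025]
orientation: [[-0.994, -0.11, 0.001], [-0.11, 0.994, 0.003], [-0.001, 0.003, -1.0]]
wrist_force: [-0.2, -0.5, -1.2]
width: 0.0932
grasp_force: 0.0
```

Emit:
drive_tool --steps '[[[-6.6, -40, 0], [0, 0, 0], 100], [[-6.6, -40, 0], [0, 0, 0], 100], [[-6.6, -40, 0], [0, 0, 0], 100], [[-6.6, -40, 0], [0, 0, 0], 100], [[-6.6, -40, 0], [0, 0, 0], 100]]'

```text
t: 0.93
position: [0.3441, 0.4668, 0.3002]
orientation: [[-0.994, -0.105, -0.0], [-0.105, 0.994, -0.001], [0.0, -0.001, -1.0]]
wrist_force: [0.8, -0.2, -0.6]
width: 0.093
grasp_force: 0.0
```

Emit:
drive_tool --steps '[[[-6.6, -40, 0], [0, 0, 0], 100], [[-6.6, -40, 0], [0, 0, 0], 100], [[-6.6, -40, 0], [0, 0, 0], 100], [[-6.6, -40, 0], [0, 0, 0], 100], [[-6.6, -40, 0], [0, 0, 0], 100]]'

```text
t: 1.35
position: [0.3977, 0.2714, 0.3006]
orientation: [[-0.995, -0.105, -0.0], [-0.105, 0.995, -0.0], [0.0, -0.0, -1.0]]
wrist_force: [1.1, 0.3, 1.1]
width: 0.0932
grasp_force: 0.0
```

Emit:
drive_tool --steps '[[[-6.6, -40, 0], [0, 0, 0], 100], [[-6.6, -40, 0], [0, 0, 0], 100], [[-6.6, -40, 0], [0, 0, 0], 100], [[-6.6, -40, 0], [0, 0, 0], 100], [[-6.6, -40, 0], [0, 0, 0], 100]]'

```text
t: 1.77
position: [0.4513, 0.076, 0.3007]
orientation: [[-0.994, -0.105, 0.0], [-0.105, 0.994, 0.0], [-0.0, 0.0, -1.0]]
wrist_force: [0.6, 0.2, -1.0]
width: 0.0929
grasp_force: 0.0
```

Emit:
drive_tool --steps '[[[-6.6, -40, 0], [0, 0, 0], 100], [[-6.6, -40, 0], [0, 0, 0], 100], [[-6.6, -40, 0], [0, 0, 0], 100], [[-6.6, -40, 0], [0, 0, 0], 100], [[-6.6, -40, 0], [0, 0, 0], 100]]'

```text
t: 2.18
position: [0.5051, -0.1194, 0.3006]
orientation: [[-0.994, -0.105, -0.0], [-0.105, 0.994, 0.0], [0.0, 0.0, -1.0]]
wrist_force: [0.5, 0.3, -0.1]
width: 0.0933
grasp_force: 0.0
```

Emit:
drive_tool --steps '[[[-6.6, -40, 0], [0, 0, 0], 100], [[-6.6, -40, 0], [0, 0, 0], 100], [[-6.6, -40, 0], [0, 0, 0], 100], [[-6.6, -40, 0], [0, 0, 0], 100], [[-6.6, -40, 0], [0, 0, 0], 100]]'

```text
t: 2.6
position: [0.5589, -0.3147, 0.3003]
orientation: [[-0.994, -0.105, -0.0], [-0.105, 0.994, 0.0], [0.0, 0.0, -1.0]]
wrist_force: [2.6, -0.4, -0.2]
width: 0.0928
grasp_force: 0.0
```

Run:
```python
from h import *
s=sense();R,p=np.array(s['orientation']),s['position'];print(s['t'],p,s['qpos'])
plan(R,p,[.5691,-.3545,.16],96); c=snap('wrist','w1.png')
P=cloud(c);P[c['depth']==0]=-1;H=P.reshape(-1,3);H=H[(H[:,2]>.085)&(H[:,2]<.098)&(abs(H[:,0]-.525)<.1)&(abs(H[:,1]+.36)<.05)];print('cam',-c['R'].T@c['t'])
for m in (H[:,0]<.523,H[:,0]>.523):
  if m.sum()>5: print('key',box(H[m]))
```

```text
2.6 [ 0.55894515 -0.31473999  0.30032667] [ 0.28158042  0.424811    0.2096162   1.71847252 -0.10156926  1.00941302
  2.20305413]
shift mm [ -6.  -40.7 140.3] rows 4.0 turn [ 0.02 -0.02  0.01]
cam [ 0.49326043 -0.32063478  0.46708664]
key (187, [0.481, -0.3638, 0.0926], [[481.0, -364.4], [18.4, 10.1], 6.8])
key (166, [0.5692, -0.3543, 0.0924], [[570.0, -354.6], [19.7, 10.0], 6.8])
```

Emit:
drive_tool --steps '[[[-2.5, -15, 35], [0, 0, 0], 100], [[-2.5, -15, 35], [0, 0, 0], 100], [[-1, -11, 35], [0, 0, 0], 100], [[0, 0, 35], [0, 0, 0], 100], [[0, 0, 35], [0, 0, 0], 60]]'

```text
t: 3.07
position: [0.5687, -0.3538, 0.1237]
orientation: [[-0.995, -0.103, -0.0], [-0.103, 0.995, -0.0], [0.0, -0.0, -1.0]]
wrist_force: [0.5, -0.6, -0.3]
width: 0.0898
grasp_force: 0.0
```

Emit:
drive_tool --steps '[[[0, 0, 20], [0, 0, 0], 60], [[0, 0, 20], [0, 0, 0], 50], [[0, 0, 11], [0, 0, 0], 50], [[0, 0, 5], [0, 0, 0], 40], [[0, 0, 0], [0, 0, 0], 40]]'

```text
t: 3.48
position: [0.5688, -0.3528, 0.0688]
orientation: [[-0.994, -0.105, -0.001], [-0.105, 0.994, 0.001], [0.001, 0.001, -1.0]]
wrist_force: [-0.1, 0.6, 0.7]
width: 0.0578
grasp_force: 0.0
```

Emit:
drive_tool --steps '[[[0, 0, 0], [0, 0, 0], 0], [[0, 0, 0], [0, 0, 0], 0], [[0, 0, 0], [0, 0, 0], 0], [[0, 0, 0], [0, 0, 0], 0], [[0, 0, 0], [0, 0, 0], 0]]' --grip_force 50

```text
t: 3.9
position: [0.5695, -0.3531, 0.0704]
orientation: [[-0.995, -0.105, 0.001], [-0.105, 0.995, -0.001], [-0.001, -0.001, -1.0]]
wrist_force: [-0.3, 0.2, 0.2]
width: 0.0242
grasp_force: 0.0
```

Emit:
drive_tool --steps '[[[0, -1, 0], [0, 0, 0], 0], [[0, 0, 0], [0, 0, 0], 0], [[0, 0, 0], [0, 0, 0], 0], [[0, 0, 0], [0, 0, 0], 0], [[0, 0, 0], [0, 0, 0], 0]]'

```text
t: 4.32
position: [0.5694, -0.3542, 0.0698]
orientation: [[-0.995, -0.105, 0.0], [-0.105, 0.995, -0.0], [-0.0, -0.0, -1.0]]
wrist_force: [0.3, -0.1, 1.5]
width: 0.0094
grasp_force: 50.0
```

Emit:
drive_tool --steps '[[[0, 0, -4], [0, 0, 0], 0], [[0, 0, -4], [0, 0, 0], 0], [[0, 0, -4], [0, 0, 0], 0], [[0, 0, -6], [0, 0, 0], 0], [[0, 0, -8], [0, 0, 0], 0]]'

```text
t: 4.73
position: [0.5688, -0.3536, 0.0956]
orientation: [[-0.994, -0.105, -0.001], [-0.105, 0.994, 0.001], [0.001, 0.001, -1.0]]
wrist_force: [-0.8, 1.1, -0.5]
width: 0.0094
grasp_force: 50.0
```

Emit:
drive_tool --steps '[[[0, 0, -20], [0, 0, 0], 0], [[0, 0, -30], [0, 0, 0], 0], [[0, 0, -30], [0, 0, 0], 0], [[0, 0, -30], [0, 0, 0], 0], [[0, 0, 0], [0, 0, 0], 0]]'

```text
t: 5.15
position: [0.5711, -0.3564, 0.2132]
orientation: [[-0.995, -0.103, 0.008], [-0.103, 0.995, -0.005], [-0.008, -0.006, -1.0]]
wrist_force: [0.3, -1.1, -0.0]
width: 0.0098
grasp_force: 50.0
```

Run:
```python
from h import *
s=sense();R,p=np.array(s['orientation']),s['position'];print(s['t'],p,s['width'],s['grasp_force'])
snap('wrist','w2.png')
```

```text
5.15 [ 0.57111548 -0.3564065   0.2132347 ] 0.009765126265646368 49.999401569366455
```

View pics/w2.png

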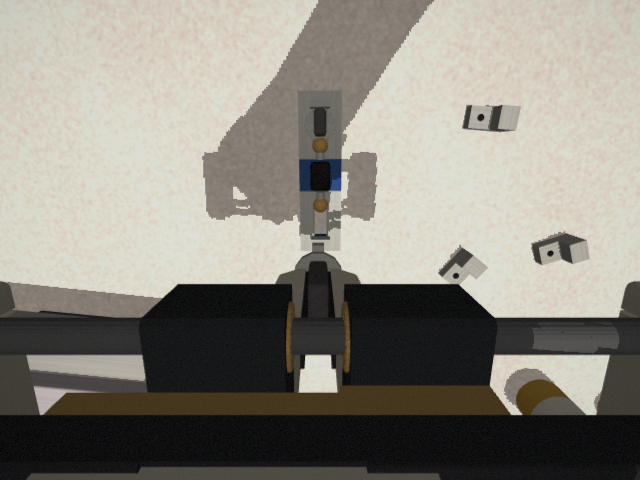

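Wrist view: key held upright between the pads at (318,325), its old slot on the rail is empty (320,222), other key at (320,120); three blocks at (490,118), (560,250), (462,265).

Run:
```python
from h import *
s=sense();R,p=np.array(s['orientation']),s['position']
R,p=plan(Rt(96),p,[.571,-.356,.30],86.6)
R,p=plan(R,p,[.63,.355,.30],86.6)
```

```text
shift mm [ -0.7  -0.4 -89.5] rows 3.0 turn [0.  0.  9.4]
shift mm [-16.7 713.2   0. ] rows 18.0 turn [0. 0. 0.]
```

Emit:
drive_tool --steps '[[[0, 0, -22], [0, 0, 2.35], 0], [[0, 0, -22], [0, 0, 2.35], 0], [[0, 0, -22], [0, 0, 2.35], 0], [[0, 0, -22], [0, 0, 2.35], 0], [[0, 10, 0], [0, 0, 0], 0]]'

```text
t: 5.62
position: [0.57, -0.3471, 0.2979]
orientation: [[-0.998, 0.065, 0.004], [0.065, 0.998, -0.004], [-0.005, -0.004, -1.0]]
wrist_force: [-0.2, -0.7, -0.2]
width: 0.0095
grasp_force: 50.0
```

Emit:
drive_tool --steps '[[[-1, 25, 0], [0, 0, 0], 0], [[-1, 36, 0], [0, 0, 0], 0], [[-1, 36, 0], [0, 0, 0], 0], [[-1, 36, 0], [0, 0, 0], 0], [[-1, 36, 0], [0, 0, 0], 0]]'

```text
t: 6.03
position: [0.5838, -0.1738, 0.2929]
orientation: [[-0.998, 0.059, -0.001], [0.059, 0.998, 0.0], [0.002, 0.0, -1.0]]
wrist_force: [-0.3, 0.4, -0.8]
width: 0.0098
grasp_force: 50.0
```

Emit:
drive_tool --steps '[[[-1, 36, 0], [0, 0, 0], 0], [[-1, 36, 0], [0, 0, 0], 0], [[-1, 36, 0], [0, 0, 0], 0], [[-1, 36, 0], [0, 0, 0], 0], [[-1, 36, 0], [0, 0, 0], 0]]'

```text
t: 6.45
position: [0.5994, 0.0055, 0.2929]
orientation: [[-0.998, 0.059, -0.001], [0.059, 0.998, -0.0], [0.001, -0.0, -1.0]]
wrist_force: [0.9, 0.5, -0.4]
width: 0.0097
grasp_force: 50.0
```

Emit:
drive_tool --steps '[[[-1, 36, 0], [0, 0, 0], 0], [[-1, 36, 0], [0, 0, 0], 0], [[-1, 36, 0], [0, 0, 0], 0], [[-1, 36, 0], [0, 0, 0], 0], [[-1, 36, 0], [0, 0, 0], 0]]'

```text
t: 6.87
position: [0.6152, 0.1847, 0.2929]
orientation: [[-0.998, 0.059, -0.001], [0.059, 0.998, -0.001], [0.001, -0.001, -1.0]]
wrist_force: [0.2, -0.0, -1.1]
width: 0.0094
grasp_force: 50.0
```

Emit:
drive_tool --steps '[[[-1, 36, 0], [0, 0, 0], 0], [[-1, 36, 0], [0, 0, 0], 0], [[-1, 36, 0], [0, 0, 0], 0], [[0, 30, 0], [0, 0, 0], 0], [[0, 0, 0], [0, 0, 0], 0]]'

```text
t: 7.28
position: [0.6248, 0.329, 0.2917]
orientation: [[-0.999, 0.05, -0.003], [0.05, 0.999, 0.003], [0.003, 0.002, -1.0]]
wrist_force: [-0.5, 0.4, -1.2]
width: 0.0096
grasp_force: 50.0
```

Run:
```python
from h import *
s=sense();R,p=np.array(s['orientation']),s['position'];print(s['t'],p,s['width'],R.round(3).tolist())
c=snap('wrist','w3.png');P=cloud(c);P[c['depth']==0]=-1;Q=P.reshape(-1,3)
for z,a in((.082,FOOT),(.192,TOP)):
    m=(abs(Q[:,2]-z)<.006)&(np.linalg.norm(Q[:,:2]-a[:2],axis=1)<.04);print(box(Q[m]))
```

```text
7.2833 [0.62479248 0.32902725 0.29165217] 0.009608942910431368 [[-0.999, 0.05, -0.003], [0.05, 0.999, 0.003], [0.003, 0.002, -1.0]]
(819, [0.536, 0.363, 0.0826], [[536.7, 362.7], [24.1, 49.5], 87.1])
(2121, [0.5245, 0.1738, 0.1923], [[525.5, 173.3], [25.9, 49.6], 86.3])
```

View pics/w3.png

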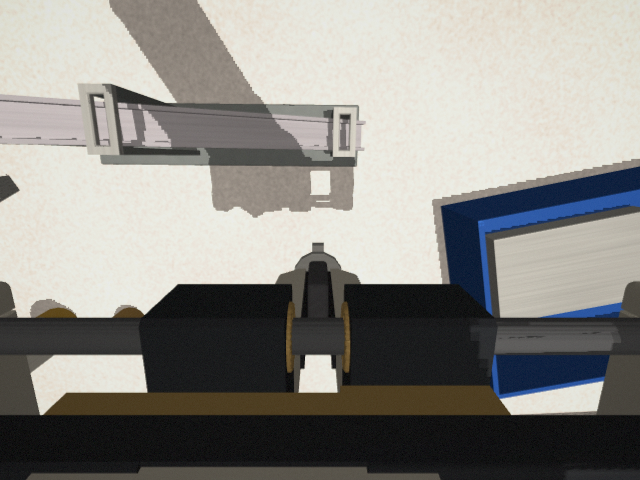

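Wrist view: key still upright in the pads (318,325); foot strap slot at (344,132), upper strap at (98,120), foot location agrees with the top camera within 1 mm.

```bash
sed -i 's/^FOOT=.*/FOOT=np.array([.5365,.3625,.082]);TOP=np.array([.5253,.173,.192]);U=(TOP-FOOT);U[2]=0;U\/=np.linalg.norm(U)/' h.py
python3 - <<'E'
from h import *
s=sense();R,p=np.array(s['orientation']),s['position']
plan(Rt(86.9),p,[.5365,.3625,.165],86.6)
E
```

```text
shift mm [ 90.8  32.6 126.8] rows 4.0 turn [0.  0.  0.3]
```

Emit:
drive_tool --steps '[[[23, 8, 25], [0, 0, 0.3], 0], [[23, 8, 25], [0, 0, 0], 0], [[23, 8, 25], [0, 0, 0], 0], [[22, 8, 25], [0, 0, 0], 0], [[0, 0, 25], [0, 0, 0], 0]]'

```text
t: 7.75
position: [0.5335, 0.3595, 0.1674]
orientation: [[-0.998, 0.061, -0.003], [0.061, 0.998, 0.0], [0.003, -0.0, -1.0]]
wrist_force: [-0.4, 1.1, -0.6]
width: 0.0097
grasp_force: 50.0
```

Emit:
drive_tool --steps '[[[0, 0, 0], [0, 0, 0], 0], [[0, 0, 0], [0, 0, 0], 0], [[0, 0, 0], [0, 0, 0], 0]]'

```text
t: 8.0
position: [0.54, 0.3573, 0.1698]
orientation: [[-0.998, 0.066, 0.001], [0.066, 0.998, -0.0], [-0.001, -0.0, -1.0]]
wrist_force: [0.6, 0.4, -0.1]
width: 0.0094
grasp_force: 50.0
```

Run:
```python
from h import *
s=sense();R,p=np.array(s['orientation']),s['position'];print(p,R.round(3).tolist())
plan(R,p,[.5365,.3625,.165],86.6)
c=snap('scene','s1.png')
K=c['mtx']
for q in (FOOT,np.r_[p[:2],p[2]-.021],np.r_[p[:2],p[2]-.067]):
    x=K@(c['R']@q+c['t']);print((x/x[2])[:2].round(1))
im=c['image'][130:280,330:530,::-1];cv2.imwrite('pics/s1c.png',cv2.resize(im,None,fx=4,fy=4,interpolation=cv2.INTER_CUBIC))
```

```text
[0.54001862 0.35728443 0.16977926] [[-0.998, 0.066, 0.001], [0.066, 0.998, -0.0], [-0.001, -0.0, -1.0]]
shift mm [3.9 5.  4.8] rows 1.0 turn [-0.    0.08 -0.4 ]
[442.7 194.1]
[448.3 175.9]
[444.  189.9]
```

View pics/s1c.png

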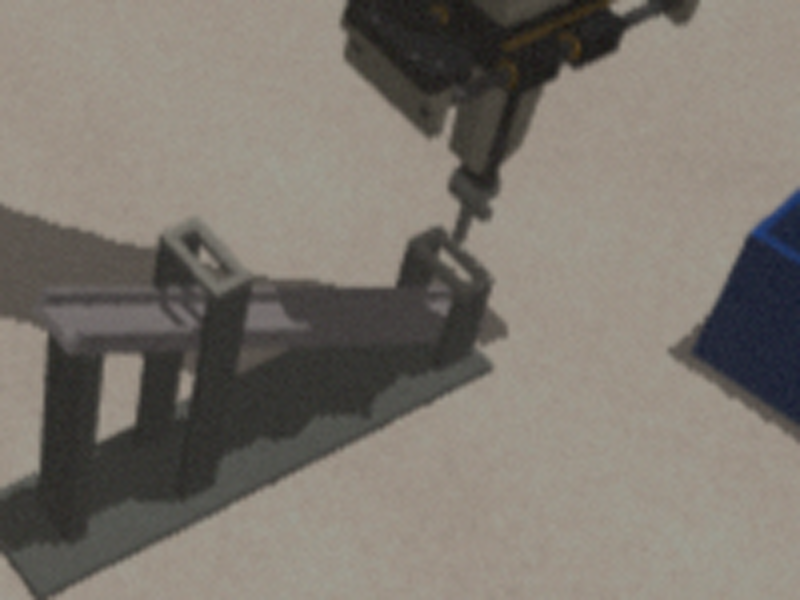

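Crop shows the key upright, collar at full-image px (448,176), as predicted, its nose just above the foot slot.

Emit:
drive_tool --steps '[[[4, 5, 5], [0, 0, -0.4], 0], [[0, 0, 0], [0, 0, 0], 0], [[0, 0, 0], [0, 0, 0], 0]]'

```text
t: 8.3
position: [0.5349, 0.3641, 0.1641]
orientation: [[-0.998, 0.057, 0.0], [0.057, 0.998, 0.001], [-0.0, 0.001, -1.0]]
wrist_force: [0.3, 0.5, -1.2]
width: 0.0094
grasp_force: 50.0
```

Run:
```python
from h import *
s=sense();R,p=np.array(s['orientation']),s['position'];print(p)
plan(R,p,[.5365,.3625,.135],86.6)
```

```text
[0.53486487 0.3641056  0.16406807]
shift mm [-1.7 -1.5 29.1] rows 1.0 turn [0.04 0.02 0.13]
```

Emit:
drive_tool --steps '[[[0, 0, 10], [0, 0, 0], 0], [[0, 0, 0], [0, 0, 0], 0], [[0, 0, 0], [0, 0, 0], 0]]'

```text
t: 8.55
position: [0.5346, 0.3633, 0.1529]
orientation: [[-0.998, 0.058, -0.001], [0.058, 0.998, -0.001], [0.001, -0.001, -1.0]]
wrist_force: [-0.7, -0.2, -1.7]
width: 0.0094
grasp_force: 50.0
```

Emit:
drive_tool --steps '[[[0, 0, 0], [0, 0, 0], 0], [[0, 0, 0], [0, 0, 0], 0]]'

```text
t: 8.72
position: [0.535, 0.3637, 0.1537]
orientation: [[-0.998, 0.058, 0.0], [0.058, 0.998, -0.0], [-0.0, -0.0, -1.0]]
wrist_force: [-0.0, 0.7, -1.2]
width: 0.01
grasp_force: 50.0
```

Emit:
drive_tool --steps '[[[0, 0, 0], [0, 0, 0], 0], [[0, 0, 0], [0, 0, 0], 0]]'

```text
t: 8.88
position: [0.535, 0.3637, 0.1538]
orientation: [[-0.998, 0.057, 0.0], [0.057, 0.998, 0.0], [-0.0, 0.0, -1.0]]
wrist_force: [0.3, 0.5, -1.7]
width: 0.0095
grasp_force: 50.0
```

Emit:
drive_tool --steps '[[[-1.5, -1.2, 0], [0, 0, 0.1], 0], [[0, 0, 0], [0, 0, 0], 0], [[0, 0, 0], [0, 0, 0], 0], [[0, 0, 0], [0, 0, 0], 0], [[0, 0, 0], [0, 0, 0], 0]]'

```text
t: 9.3
position: [0.5363, 0.3624, 0.1537]
orientation: [[-0.998, 0.059, 0.0], [0.059, 0.998, 0.0], [-0.0, 0.0, -1.0]]
wrist_force: [0.2, -0.1, -0.8]
width: 0.0098
grasp_force: 50.0
```

Emit:
drive_tool --steps '[[[0, 0, 3], [0, 0, 0], 0], [[0, 0, 3], [0, 0, 0], 0], [[0, 0, 3], [0, 0, 0], 0], [[0, 0, 3], [0, 0, 0], 0], [[0, 0, 3], [0, 0, 0], 0]]'

```text
t: 9.72
position: [0.5362, 0.3623, 0.1381]
orientation: [[-0.998, 0.059, -0.0], [0.059, 0.998, -0.0], [0.0, -0.0, -1.0]]
wrist_force: [-0.1, -0.0, -0.3]
width: 0.0097
grasp_force: 50.0
```

Emit:
drive_tool --steps '[[[0, 0, 3], [0, 0, 0], 0], [[0, 0, 3], [0, 0, 0], 0], [[0, 0, 3], [0, 0, 0], 0], [[0, 0, 2], [0, 0, 0], 0], [[0, 0, 0], [0, 0, 0], 0]]'

```text
t: 10.13
position: [0.5361, 0.3622, 0.1271]
orientation: [[-0.998, 0.059, -0.001], [0.059, 0.998, -0.0], [0.0, -0.001, -1.0]]
wrist_force: [-0.4, -0.2, -1.2]
width: 0.0094
grasp_force: 50.0
```

Emit:
drive_tool --steps '[[[0, 0, 3], [0, 0, 0], 0], [[0, 0, 3], [0, 0, 0], 0], [[0, 0, 3], [0, 0, 0], 0], [[0, 0, 2], [0, 0, 0], 0], [[0, 0, 0], [0, 0, 0], 0]]'

```text
t: 10.55
position: [0.536, 0.3623, 0.1161]
orientation: [[-0.998, 0.059, -0.001], [0.059, 0.998, -0.0], [0.001, -0.001, -1.0]]
wrist_force: [-0.3, 0.2, -1.5]
width: 0.01
grasp_force: 50.0
```

Emit:
drive_tool --steps '[[[0, 0, 2], [0, 0, 0], 0], [[0, 0, 2], [0, 0, 0], 0], [[0, 0, 1], [0, 0, 0], 0], [[0, 0, 0], [0, 0, 0], 0]]'

```text
t: 10.88
position: [0.5362, 0.3623, 0.1114]
orientation: [[-0.998, 0.059, -0.0], [0.059, 0.998, -0.0], [0.0, -0.0, -1.0]]
wrist_force: [1.0, -0.4, -0.0]
width: 0.0098
grasp_force: 50.0
```

In the slot, no force. Continue to the collar.

Emit:
drive_tool --steps '[[[0, 0, 2], [0, 0, 0], 0], [[0, 0, 2], [0, 0, 0], 0], [[0, 0, 2], [0, 0, 0], 0], [[0, 0, 1], [0, 0, 0], 0], [[0, 0, 0], [0, 0, 0], 0]]'

```text
t: 11.3
position: [0.5362, 0.3623, 0.1043]
orientation: [[-0.998, 0.059, -0.0], [0.059, 0.998, -0.0], [0.0, -0.0, -1.0]]
wrist_force: [-0.3, -0.4, -0.3]
width: 0.0096
grasp_force: 50.0
```

Emit:
drive_tool --steps '[[[0, 0, 1], [0, 0, 0], 0], [[0, 0, 1], [0, 0, 0], 0], [[0, 0, 0], [0, 0, 0], 0], [[0, 0, 0], [0, 0, 0], 0]]'

```text
t: 11.63
position: [0.5364, 0.3624, 0.1028]
orientation: [[-0.998, 0.059, 0.0], [0.059, 0.998, 0.0], [-0.0, 0.0, -1.0]]
wrist_force: [-0.6, -0.9, 1.5]
width: 0.0096
grasp_force: 50.0
```

Emit:
drive_tool --steps '[[[0, 0, 0.3], [0, 0, 7], 0], [[0, 0, 0], [0, 0, 7], 0], [[0, 0, 0], [0, 0, 7], 0], [[0, 0, 0], [0, 0, 7], 0], [[0, 0, 0], [0, 0, 7], 0]]'

```text
t: 12.05
position: [0.5364, 0.3624, 0.1028]
orientation: [[-0.78, 0.626, 0.0], [0.626, 0.78, 0.0], [-0.0, 0.001, -1.0]]
wrist_force: [-1.0, -1.0, 2.0]
width: 0.0097
grasp_force: 50.0
```

Emit:
drive_tool --steps '[[[0, 0, 0], [0, 0, 7], 0], [[0, 0, 0], [0, 0, 7], 0], [[0, 0, 0], [0, 0, 7], 0], [[0, 0, 0], [0, 0, 7], 0], [[0, 0, 0], [0, 0, 7], 0]]'

```text
t: 12.47
position: [0.536, 0.3628, 0.1028]
orientation: [[-0.28, 0.96, -0.0], [0.96, 0.28, 0.001], [0.001, 0.0, -1.0]]
wrist_force: [-0.9, -0.2, 2.3]
width: 0.0095
grasp_force: 50.0
```

Emit:
drive_tool --steps '[[[0, 0, 0], [0, 0, 7], 0], [[0, 0, 0], [0, 0, 7], 0], [[0, 0, 0], [0, 0, 6], 0], [[0, 0, 0], [0, 0, 0], 0], [[0, 0, 0], [0, 0, 0], 0]]'

```text
t: 12.88
position: [0.5362, 0.3629, 0.1028]
orientation: [[0.059, 0.998, 0.0], [0.998, -0.059, 0.0], [0.0, 0.0, -1.0]]
wrist_force: [-1.8, -0.5, 4.6]
width: 0.0096
grasp_force: 50.0
```

Emit:
drive_tool --steps '[[[0, 0, 0], [0, 0, 0], 40], [[0, 0, 0], [0, 0, 0], 40], [[0, 0, 0], [0, 0, 0], 40], [[0, 0, -5], [0, 0, 0], 50], [[0, 0, -15], [0, 0, 0], 50]]'

```text
t: 13.3
position: [0.5353, 0.3618, 0.121]
orientation: [[0.059, 0.998, -0.002], [0.998, -0.059, -0.002], [-0.002, -0.002, -1.0]]
wrist_force: [0.3, 0.5, -0.3]
width: 0.0384
grasp_force: 0.0
```

Emit:
drive_tool --steps '[[[0, 0, -40], [0, 0, 0], 50], [[0, 0, -40], [0, 0, 0], 50], [[-20, 0, -40], [0, 0, 0], 50], [[-40, 0, -40], [0, 0, 0], 50], [[-40, 0, 0], [0, 0, 0], 50]]'

```text
t: 13.72
position: [0.5336, 0.2763, 0.2745]
orientation: [[0.056, 0.998, 0.007], [0.998, -0.056, 0.005], [0.005, 0.007, -1.0]]
wrist_force: [2.0, -0.4, 0.4]
width: 0.0465
grasp_force: 0.0
```

```bash
cat >> h.py <<'E'
def blocks(c):
    P=cloud(c);P[c['depth']==0]=-1;z=P[...,2]
    g=((z>.007)&(z<.034)&(P[...,0]>.3)&(P[...,0]<.8)&(P[...,1]<.07)&(P[...,1]>-.31)).astype(np.uint8)
    n,l,st,_=cv2.connectedComponentsWithStats(g)
    for i in range(1,n):
        A=P[l==i];h=A[A[:,2]>.022];t=A[(A[:,2]<.018)&(A[:,2]>.010)]
        if len(A)<40 or len(h)<15 or len(t)<15: continue
        d=np.median(h,0)-np.median(t,0);r=cv2.minAreaRect((h[:,:2]*1000).astype(np.float32));a=np.degrees(np.arctan2(d[1],d[0]))
        rt=cv2.minAreaRect((t[:,:2]*1000).astype(np.float32))[2]
        f=lambda q:q+90*np.round((a-q)/90)
        print('blk heel',np.round(r[0],1),np.round(r[1],1),'dir',a.round(1),'rect',round(f(r[2]),1),round(f(rt),1))
E
python3 - <<'E'
from h import *
s=sense();R,p=np.array(s['orientation']),s['position'];print(s['t'],p)
c=snap('top','t2.png');blocks(c)
P=cloud(c);Q=P.reshape(-1,3);m=(Q[:,2]>.115)&(Q[:,2]<.135)&(np.linalg.norm(Q[:,:2]-FOOT[:2],axis=1)<.03);print('key top',box(Q[m]) if m.sum()>4 else m.sum())
c=snap('wrist','w4.png');Q=cloud(c).reshape(-1,3);m=(Q[:,2]>.115)&(Q[:,2]<.135)&(np.linalg.norm(Q[:,:2]-FOOT[:2],axis=1)<.03);print('key top w',box(Q[m]) if m.sum()>4 else m.sum())
cv2.imwrite('pics/w4c.png',c['image'][:300,:,::-1])
plan(R,p,[.6056,-.1841,.2],-122)
E
```

```text
13.7167 [0.53364    0.27630156 0.27453721]
blk heel [ 605.4 -184.3] [21.9 19.5] dir 150.2 rect 148.1 146.4
blk heel [576.9 -77.6] [21.1 18.5] dir 108.6 rect 114.8 115.4
blk heel [ 453.1 -184.7] [18.9 20.6] dir 95.6 rect 88.6 88.5
key top 0
key top w (280, [0.5355, 0.3618, 0.1253], [[535.4, 361.7], [19.1, 9.7], 86.3])
shift mm [-456.1   97.    72.8] rows 11.0 turn [-7.0000e-02 -6.0000e-01  1.1881e+02]
```

View pics/w4c.png

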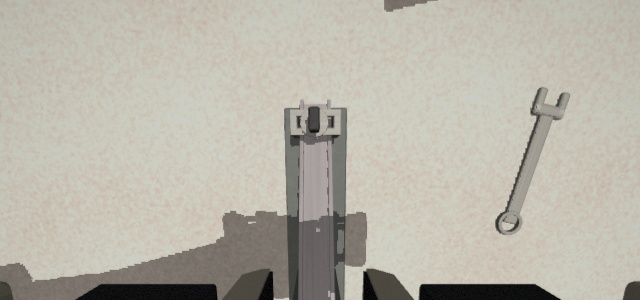

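Wrist view: key sits in the foot slot (314,120), collar on the strap, grip along the chute; measured top 125 mm as it should be.

Emit:
drive_tool --steps '[[[-38, 8, 0], [0, 0, 0], 50], [[-38, 8, 0], [0, 0, 0], 50], [[-38, 8, 0], [0, 0, 0], 50], [[-38, 8, 0], [0, 0, 0], 50], [[-38, 8, 0], [0, 0, 0], 50]]'

```text
t: 14.23
position: [0.5596, 0.0808, 0.2691]
orientation: [[0.059, 0.998, -0.0], [0.998, -0.059, 0.0], [0.0, -0.0, -1.0]]
wrist_force: [0.5, 0.4, -0.3]
width: 0.0463
grasp_force: 0.0
```

Emit:
drive_tool --steps '[[[-38, 8, 0], [0, 0, 0], 50], [[-38, 8, 0], [0, 0, 0], 50], [[-38, 8, 0], [0, 0, 0], 50], [[-38, 8, 0], [0, 0, 0], 50], [[-38, 8, 0], [0, 0, 0], 50]]'

```text
t: 14.65
position: [0.5883, -0.1113, 0.2691]
orientation: [[0.059, 0.998, -0.0], [0.998, -0.059, 0.0], [0.0, -0.0, -1.0]]
wrist_force: [1.9, 0.4, 0.8]
width: 0.0464
grasp_force: 0.0
```

Emit:
drive_tool --steps '[[[-38, 8, 0], [0, 0, 0], 50], [[-38, 8, 0], [0, 0, 0], 50], [[0, 0, 25], [0, 0, 7], 50], [[0, 0, 25], [0, 0, 7], 50], [[0, 0, 25], [0, 0, 7], 50]]'

```text
t: 15.07
position: [0.5998, -0.1878, 0.1934]
orientation: [[0.421, 0.907, 0.001], [0.907, -0.421, -0.0], [0.0, 0.001, -1.0]]
wrist_force: [-0.8, 0.7, -0.8]
width: 0.0466
grasp_force: 0.0
```

Emit:
drive_tool --steps '[[[0, 0, 20], [0, 0, 7], 50], [[0, 0, 20], [0, 0, 7], 50], [[0, 0, 20], [0, 0, 7], 50], [[0, 0, 0], [0, 0, 7], 50], [[0, 0, 0], [0, 0, 7], 50]]'

```text
t: 15.48
position: [0.5992, -0.186, 0.1325]
orientation: [[0.864, 0.504, -0.003], [0.504, -0.864, 0.001], [-0.002, -0.002, -1.0]]
wrist_force: [-0.3, 0.1, -0.3]
width: 0.0467
grasp_force: 0.0
```

Emit:
drive_tool --steps '[[[0, 0, 0], [0, 0, 7], 50], [[0, 0, 0], [0, 0, 7], 50], [[0, 0, 0], [0, 0, 7], 50], [[0, 0, 0], [0, 0, 7], 50], [[0, 0, 0], [0, 0, 7], 50]]'

```text
t: 15.9
position: [0.6, -0.1862, 0.1339]
orientation: [[0.997, -0.083, -0.0], [-0.083, -0.997, 0.0], [-0.0, -0.0, -1.0]]
wrist_force: [-0.1, -0.6, 0.1]
width: 0.0462
grasp_force: 0.0
```

Emit:
drive_tool --steps '[[[0, 0, 0], [0, 0, 7], 50], [[0, 0, 0], [0, 0, 7], 50], [[0, 0, 0], [0, 0, 7], 50], [[0, 0, 0], [0, 0, 7], 50], [[0, 0, 0], [0, 0, 0], 50]]'

```text
t: 16.32
position: [0.5999, -0.186, 0.1335]
orientation: [[0.842, -0.54, -0.001], [-0.54, -0.842, -0.0], [-0.001, 0.001, -1.0]]
wrist_force: [0.2, 0.4, -0.3]
width: 0.0467
grasp_force: 0.0
```

Emit:
drive_tool --steps '[[[0, 0, 0], [0, 0, 0], 50], [[0, 0, 0], [0, 0, 0], 50], [[0, 0, 0], [0, 0, 0], 50]]'

```text
t: 16.57
position: [0.5999, -0.1864, 0.1341]
orientation: [[0.846, -0.533, 0.0], [-0.533, -0.846, 0.0], [-0.0, -0.0, -1.0]]
wrist_force: [0.1, 0.3, -0.5]
width: 0.0465
grasp_force: 0.0
```

Run:
```python
from h import *
s=sense();R,p=np.array(s['orientation']),s['position'];print(s['t'],p,s['qpos'])
c=snap('wrist','w5.png');blocks(c)
plan(R,p,[.6054,-.1843,.011],-122.5)
```

```text
16.5667 [ 0.59994218 -0.1864122   0.13414545] [-0.41311359  0.87724709  1.11540455  1.94187182 -0.97048266  0.99222098
 -0.9554798 ]
blk heel [769.2 -66.3] [21.9 53.8] dir -46.9 rect -36.5 -34.1
blk heel [ 606.7 -183.7] [21.3 18.1] dir 147.5 rect 147.7 147.6
shift mm [  3.5  -4.7 123.1] rows 3.0 turn [-0.02  0.    0.26]
```

Emit:
drive_tool --steps '[[[4, -5.4, 30], [0, 0, 0], 50], [[0, 0, 30], [0, 0, 0], 50], [[0, 0, 30], [0, 0, 0], 50], [[0, 0, 20], [0, 0, 0], 50], [[0, 0, 12], [0, 0, 0], 50]]'

```text
t: 17.03
position: [0.6056, -0.1834, 0.0102]
orientation: [[0.845, -0.534, -0.001], [-0.534, -0.845, 0.001], [-0.002, -0.001, -1.0]]
wrist_force: [0.2, -0.1, -0.3]
width: 0.0465
grasp_force: 0.0
```

Emit:
drive_tool --steps '[[[0, 0, 1], [0, 0, 0], 50], [[0, 0, 0], [0, 0, 0], 50], [[0, 0, 0], [0, 0, 0], 0], [[0, 0, 0], [0, 0, 0], 0], [[0, 0, 0], [0, 0, 0], 0]]' --grip_force 40

```text
t: 17.45
position: [0.6067, -0.1841, 0.0119]
orientation: [[0.845, -0.535, 0.001], [-0.535, -0.845, -0.001], [0.001, -0.0, -1.0]]
wrist_force: [0.3, -0.2, -0.9]
width: 0.031
grasp_force: 0.0
```

Emit:
drive_tool --steps '[[[0, 0, 0], [0, 0, 0], 0], [[0, 0, 0], [0, 0, 0], 0], [[0, 0, 0], [0, 0, 0], 0], [[0, 0, 0], [0, 0, 0], 0], [[0, 0, 0], [0, 0, 0], 0]]'

```text
t: 17.87
position: [0.6065, -0.1839, 0.0116]
orientation: [[0.844, -0.536, 0.001], [-0.536, -0.844, 0.0], [0.001, -0.001, -1.0]]
wrist_force: [-1.7, 1.1, 6.4]
width: 0.0215
grasp_force: 40.0
```

```bash
cat >> h.py <<'E'
def mouth(h,along=.296):
    c,sn=np.cos(np.pi/6),.5
    q=FOOT+U*(along*c-h*sn); q[2]=.030+along*sn+h*c; return q
E
python3 - <<'E'
from h import *
s=sense();R,p=np.array(s['orientation']),s['position']
R,p=plan(R,p,[p[0],p[1],.28],-3.4)
R,p=plan(R,p,mouth(.062),-3.4,-30)
R,p=plan(R,p,mouth(.0123),-3.4,-30);print(p)
E
```

```text
shift mm [ 2.000e-01 -1.000e-01 -2.684e+02] rows 7.0 turn [ 1.0000e-02 -5.0000e-02 -1.1898e+02]
shift mm [ 316.  -102.2   48.3] rows 8.0 turn [  0. -30.  -0.]
shift mm [ 0.   0.  49.7] rows 2.0 turn [0. 0. 0.]
[0.5217386  0.11274232 0.18865211]
```

Emit:
drive_tool --steps '[[[0, 0, -30], [0, 0, 0], 0], [[0, 0, -34], [0, 0, 0], 0], [[0, 0, -34], [0, 0, -7], 0], [[0, 0, -34], [0, 0, -7], 0], [[0, 0, -34], [0, 0, -7], 0]]'

```text
t: 18.28
position: [0.6056, -0.1839, 0.1782]
orientation: [[0.981, -0.192, -0.001], [-0.192, -0.981, -0.001], [-0.001, 0.001, -1.0]]
wrist_force: [1.6, 0.4, -0.9]
width: 0.0216
grasp_force: 40.0
```

Emit:
drive_tool --steps '[[[0, 0, -34], [0, 0, -7], 0], [[0, 0, -34], [0, 0, -7], 0], [[0, 0, -34], [0, 0, -7], 0], [[0, 0, 0], [0, 0, -7], 0], [[0, 0, 0], [0, 0, -7], 0]]'

```text
t: 18.7
position: [0.6068, -0.1844, 0.2813]
orientation: [[0.914, 0.406, 0.004], [0.406, -0.914, -0.001], [0.003, 0.002, -1.0]]
wrist_force: [-0.2, 0.2, -2.3]
width: 0.0217
grasp_force: 40.0
```

Emit:
drive_tool --steps '[[[0, 0, 0], [0, 0, -7], 0], [[0, 0, 0], [0, 0, -7], 0], [[0, 0, 0], [0, 0, -7], 0], [[0, 0, 0], [0, 0, -7], 0], [[0, 0, 0], [0, 0, -7], 0]]'

```text
t: 19.12
position: [0.6058, -0.1838, 0.2788]
orientation: [[0.516, 0.857, -0.001], [0.857, -0.516, 0.0], [-0.0, -0.001, -1.0]]
wrist_force: [0.6, 0.7, -1.7]
width: 0.0216
grasp_force: 40.0
```

Emit:
drive_tool --steps '[[[0, 0, 0], [0, 0, -7], 0], [[0, 0, 0], [0, 0, -7], 0], [[0, 0, 0], [0, 0, -7], 0], [[0, 0, 0], [0, 0, -7], 0], [[0, 0, 0], [0, 0, 0], 0]]'

```text
t: 19.53
position: [0.6057, -0.1842, 0.2789]
orientation: [[0.054, 0.999, -0.001], [0.999, -0.054, 0.0], [0.0, -0.001, -1.0]]
wrist_force: [0.4, 0.1, -1.8]
width: 0.0214
grasp_force: 40.0
```

Emit:
drive_tool --steps '[[[35, -11, 0], [0, 0, 0], 0], [[35, -11, 0], [0, 0, 0], 0], [[35, -11, 0], [0, 0, 0], 0], [[35, -11, 0], [0, 0, 0], 0], [[35, -11, 0], [0, 0, 0], 0]]'

```text
t: 19.95
position: [0.5607, -0.0047, 0.2788]
orientation: [[0.064, 0.998, -0.0], [0.998, -0.064, 0.0], [0.0, -0.0, -1.0]]
wrist_force: [0.3, 0.7, -2.3]
width: 0.0216
grasp_force: 40.0
```

Emit:
drive_tool --steps '[[[35, -11, 0], [0, 0, 0], 0], [[35, -12, 0], [0, 0, 0], 0], [[35, -12, 0], [0, 0, 0], 0], [[35, -12, 0], [0, -2, 0], 0], [[0, 0, 0], [0, -7, 0], 0]]'

```text
t: 20.37
position: [0.5211, 0.1395, 0.2795]
orientation: [[0.063, 0.998, -0.009], [0.986, -0.063, -0.154], [-0.154, 0.001, -0.988]]
wrist_force: [0.0, -0.6, -2.9]
width: 0.0221
grasp_force: 40.0
```

Emit:
drive_tool --steps '[[[0, 0, 0], [0, -7, 0], 0], [[0, 0, 0], [0, -7, 0], 0], [[0, 0, 0], [0, -7, 0], 0], [[0, 0, 0], [0, 0, 0], 0], [[0, 0, 0], [0, 0, 0], 0]]'

```text
t: 20.78
position: [0.5224, 0.1387, 0.2775]
orientation: [[0.05, 0.998, -0.029], [0.864, -0.058, -0.5], [-0.501, -0.0, -0.865]]
wrist_force: [-0.5, 1.0, -0.9]
width: 0.0216
grasp_force: 40.0
```

```bash
cat > st.py <<'E'
from h import *
import sys
s=sense();R,p=np.array(s['orientation']),s['position'];print(s['t'],p,s['qpos'].round(2) if hasattr(s['qpos'],'round') else s['qpos'],s['width'])
h,al=float(sys.argv[1]),float(sys.argv[2])
plan(R,p,mouth(h,al),-3.4,-30)
E
python3 st.py .0123 .296
```

```text
20.7833 [0.52243462 0.13872959 0.27754165] [-1.04  0.52  0.64  1.87  0.18  1.1  -0.59] 0.021605198874248027
shift mm [22.1  0.9 89.9] rows 3.0 turn [0.01 0.07 0.07]
```

Emit:
drive_tool --steps '[[[22, 0.6, 20], [0, 0, 0], 0], [[0, 0, 30], [0, 0, 0], 0], [[0, 0, 10], [0, 0, 0], 0], [[0, 0, 0], [0, 0, 0], 0], [[0, 0, 0], [0, 0, 0], 0]]'

```text
t: 21.2
position: [0.5232, 0.124, 0.2172]
orientation: [[0.055, 0.998, -0.031], [0.865, -0.063, -0.498], [-0.499, 0.001, -0.866]]
wrist_force: [1.0, 0.1, -2.0]
width: 0.0215
grasp_force: 40.0
```

Emit:
drive_tool --steps '[[[0, 0, 0], [0, 0, 0], 0], [[0, 0, 0], [0, 0, 0], 0]]'

```text
t: 21.37
position: [0.5237, 0.1257, 0.2174]
orientation: [[0.053, 0.998, -0.028], [0.865, -0.06, -0.497], [-0.498, 0.002, -0.867]]
wrist_force: [0.1, -0.0, -1.2]
width: 0.0216
grasp_force: 40.0
```

```bash
python3 st.py .0123 .296
python3 - <<'E'
from h import *
c=snap('wrist','w6.png');P=cloud(c).reshape(-1,3)
# deck frame
a=np.pi/6;ex=U*np.cos(a)+np.array([0,0,.5]);ey=np.array([-U[1],U[0],0]);ez=np.cross(ex,ey)
D=(P-(FOOT*[1,1,0]+[0,0,.03]))@np.stack([ex,ey,ez],1)
for x0 in (.15,.18,.2,.22,.25,.27,.30):
    m=(abs(D[:,0]-x0)<.006)&(abs(D[:,1])<.03); S=D[m&(D[:,2]>.004)&(D[:,2]<.012)];F=D[m&(abs(D[:,2])<.003)]
    if len(S)>6: print(x0,'wall y',S[:,1].min().round(4),S[:,1].max().round(4),len(S),'floor z',np.median(F[:,2]).round(4) if len(F) else '', len(F))
E
```

```text
21.3667 [0.52373077 0.12572981 0.21740038] [-1.    0.59  0.62  1.94  0.16  0.96 -0.59] 0.02164758793848153
shift mm [ 3.  -1.3 31.4] rows 1.0 turn [ 0.08 -0.12 -0.09]
0.15 wall y -0.0174 0.0176 56 floor z 0.0009 459
0.18 wall y -0.0175 0.0177 394 floor z 0.001 1150
0.2 wall y -0.0174 0.0174 366 floor z 0.0009 1142
0.22 wall y -0.0191 0.0192 392 floor z 0.001 1047
0.25 wall y -0.0175 0.0176 137 floor z 0.001 403
0.27 wall y -0.0175 0.0175 280 floor z 0.001 633
0.3 wall y -0.0176 0.0173 154 floor z 0.0024 9
```

View pics/w6.png

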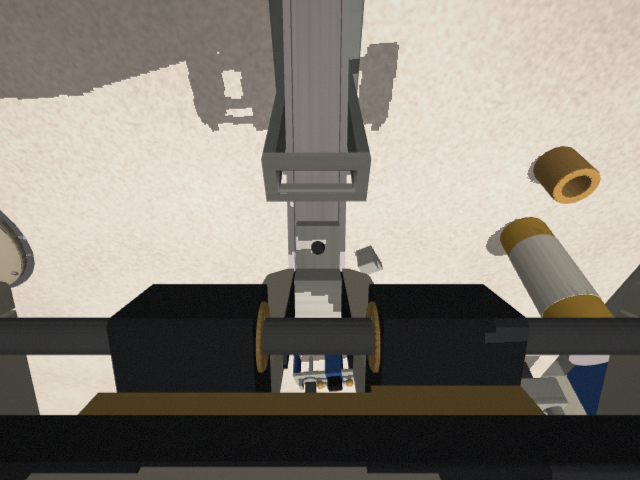

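Wrist view: block (dot at (318,247), toe downhill) hovering over the channel just uphill of the upper strap (316,177); channel walls measure ±17.5 mm about my centre line.

Emit:
drive_tool --steps '[[[3, -1.2, 0], [0, 0, 0], 0], [[0, 0, 10], [0, 0, 0], 0], [[0, 0, 10], [0, 0, 0], 0], [[0, 0, 0], [0, 0, 0], 0], [[0, 0, 0], [0, 0, 0], 0]]'

```text
t: 21.83
position: [0.5208, 0.1174, 0.1967]
orientation: [[0.051, 0.998, -0.031], [0.864, -0.06, -0.5], [-0.501, -0.001, -0.865]]
wrist_force: [-0.2, 0.1, -1.3]
width: 0.0216
grasp_force: 40.0
```

Emit:
drive_tool --steps '[[[0, 0, 0], [0, 0, 0], 0], [[0, 0, 0], [0, 0, 0], 0]]'

```text
t: 22.0
position: [0.5215, 0.1182, 0.1973]
orientation: [[0.051, 0.998, -0.029], [0.864, -0.059, -0.499], [-0.5, 0.0, -0.866]]
wrist_force: [0.9, -0.1, -0.8]
width: 0.0217
grasp_force: 40.0
```

```bash
python3 st.py .0123 .296
```

```text
22.0 [0.52148787 0.11824924 0.19733275] [-0.99  0.61  0.61  1.97  0.16  0.91 -0.6 ] 0.021746413758159562
shift mm [-0.4  0.6 10.3] rows 1.0 turn [0.01 0.   0.  ]
```

Emit:
drive_tool --steps '[[[0, 0.4, 3], [0, 0, 0], 0], [[0, 0, 3], [0, 0, 0], 0], [[0, 0, 2], [0, 0, 0], 0], [[0, 0, 1], [0, 0, 0], 0], [[0, 0, 0], [0, 0, 0], 0]]'

```text
t: 22.42
position: [0.5213, 0.1134, 0.1893]
orientation: [[0.051, 0.998, -0.03], [0.864, -0.059, -0.499], [-0.5, -0.0, -0.866]]
wrist_force: [-0.1, -0.3, -1.1]
width: 0.0216
grasp_force: 40.0
```

Emit:
drive_tool --steps '[[[0, 0, 0], [0, 0, 0], 0], [[0, 0, 0.5], [0, 0, 0], 0], [[0, 0, 0.5], [0, 0, 0], 0], [[0, 0, 0], [0, 0, 0], 0]]'

```text
t: 22.75
position: [0.5214, 0.1132, 0.1886]
orientation: [[0.051, 0.998, -0.03], [0.865, -0.059, -0.499], [-0.5, 0.0, -0.866]]
wrist_force: [0.4, -0.4, -1.5]
width: 0.0217
grasp_force: 40.0
```

Emit:
drive_tool --steps '[[[0, 0, 0.5], [0, 0, 0], 0], [[0, 0, 0.4], [0, 0, 0], 0], [[0, 0, 0], [0, 0, 0], 0], [[0, 0, 0], [0, 0, 0], 0]]'

```text
t: 23.08
position: [0.5214, 0.1127, 0.1878]
orientation: [[0.051, 0.998, -0.03], [0.865, -0.059, -0.499], [-0.5, 0.0, -0.866]]
wrist_force: [1.6, -0.5, -2.5]
width: 0.0218
grasp_force: 40.0
```

Emit:
drive_tool --steps '[[[0, 0, 0], [0, 0, 0], 50], [[0, 0, 0], [0, 0, 0], 50], [[0, 0, 0], [0, 0, 0], 50], [[0, 0, 0], [0, 0, 0], 50], [[0, 0, 0], [0, 0, 0], 50]]'

```text
t: 23.5
position: [0.5214, 0.1127, 0.1879]
orientation: [[0.051, 0.998, -0.029], [0.865, -0.059, -0.499], [-0.5, 0.0, -0.866]]
wrist_force: [0.3, -0.1, 0.0]
width: 0.0458
grasp_force: 0.0
```

Emit:
drive_tool --steps '[[[0, 0, -30], [0, 0, 0], 50], [[0, 0, -40], [0, 0, 0], 50], [[0, 0, -20], [0, 6, 0], 50], [[0, 0, 0], [0, 6, 0], 50], [[0, 0, 0], [0, 6, 0], 50]]'

```text
t: 23.92
position: [0.5251, 0.1596, 0.2672]
orientation: [[0.056, 0.998, -0.008], [0.978, -0.056, -0.202], [-0.202, 0.003, -0.979]]
wrist_force: [-0.1, -0.4, 0.3]
width: 0.0462
grasp_force: 0.0
```

Emit:
drive_tool --steps '[[[0, 0, 0], [0, 6, 0], 50], [[0, 0, 0], [0, 6, 0], 50], [[0, 0, 0], [0, 0, 0], 50], [[0, 0, 0], [0, 0, 0], 50]]'

```text
t: 24.25
position: [0.5242, 0.1554, 0.2665]
orientation: [[0.063, 0.998, 0.001], [0.998, -0.063, -0.0], [-0.0, 0.001, -1.0]]
wrist_force: [0.7, 1.3, 0.8]
width: 0.0465
grasp_force: 0.0
```

```bash
cat >> h.py <<'E'
def deck(P):
    ex=U*np.cos(np.pi/6)+np.array([0,0,.5]);ey=np.array([-U[1],U[0],0]);ez=np.cross(ex,ey)
    return (P-(FOOT*[1,1,0]+[0,0,.03]))@np.stack([ex,ey,ez],1)
E
python3 - <<'E'
from h import *
s=sense();R,p=np.array(s['orientation']),s['position'];print(s['t'],p,s['qpos'])
c=snap('top','t3.png');blocks(c);D=deck(cloud(c)).reshape(-1,3)
m=(abs(D[:,1])<.012)&(D[:,0]>0)&(D[:,0]<.33)
for x in np.arange(.01,.31,.01):
    S=D[m&(abs(D[:,0]-x)<.005)]; print(round(x,3),np.median(S[:,2]).round(3) if len(S)>3 else None,end='; ')
plan(R,p,[.5769,-.0778,.25],-155)
E
```

```text
24.25 [0.52424303 0.15537381 0.26649478] [-0.72368063  0.35091803  0.44904738  1.97489055 -0.19806578  0.85751724
 -0.23172373]
blk heel [578.  -79.8] [21.2 21.7] dir 115.1 rect 115.1 115.4
blk heel [ 452.8 -184.4] [20.8 18. ] dir 92.0 rect 90.8 88.6
0.01 None; 0.02 0.053; 0.03 0.046; 0.04 0.042; 0.05 0.081; 0.06 0.077; 0.07 None; 0.08 None; 0.09 None; 0.1 None; 0.11 None; 0.12 None; 0.13 None; 0.14 None; 0.15 None; 0.16 None; 0.17 None; 0.18 None; 0.19 None; 0.2 None; 0.21 None; 0.22 None; 0.23 -0.158; 0.24 -0.164; 0.25 -0.17; 0.26 -0.004; 0.27 -0.18; 0.28 -0.192; 0.29 -0.194; 0.3 -0.204; shift mm [-229.4   67.3   16.6] rows 6.0 turn [ 3.0000e-02 -4.0000e-02  1.5136e+02]
```

```bash
cat > prof.py <<'E'
from h import *
import sys
c=snap('wrist',sys.argv[1]);D=deck(cloud(c)).reshape(-1,3);m=(abs(D[:,1])<.010)&(D[:,2]<.06)
print(sense()['t'],[(round(x*1000),round(float(np.median(S[:,2]))*1000)) for x in np.arange(.005,.30,.005) for S in [D[m&(abs(D[:,0]-x)<.0025)]] if len(S)>3])
E
python3 prof.py w7.png
```

```text
24.35 [(10, 15), (15, 16), (30, 32), (35, 39), (40, 32), (45, 31), (50, 16), (55, 1), (60, 1), (65, 1), (70, 1), (75, 1), (80, 0), (85, 1), (90, 1), (95, 1), (100, 1), (105, 1), (110, 1), (115, 1), (120, 1), (125, 1), (130, 1), (135, 1), (140, 1), (145, 1), (150, 1), (155, 1), (160, 1), (165, 1), (170, 1), (175, 1), (180, 1), (185, 1), (190, 1), (195, 1), (200, 1), (205, 1), (210, 1), (215, 1), (225, 1), (230, 1), (235, 50), (240, 50), (245, 1), (250, 39), (255, 39), (260, 1), (265, 1), (270, 1), (275, 1), (280, 1), (285, 1), (290, 1), (295, 1)]
```

Emit:
drive_tool --steps '[[[-38, 11, 0], [0, 0, 0], 50], [[-38, 11, 0], [0, 0, 0], 50], [[-38, 11, 0], [0, 0, 0], 50], [[-38, 11, 0], [0, 0, 0], 50], [[-38, 11, 0], [0, 0, 0], 50]]'

```text
t: 24.77
position: [0.5683, -0.0348, 0.2651]
orientation: [[0.055, 0.998, -0.002], [0.998, -0.055, -0.002], [-0.002, -0.002, -1.0]]
wrist_force: [0.3, -0.2, 0.4]
width: 0.0465
grasp_force: 0.0
```

Emit:
drive_tool --steps '[[[-38, 11, 0], [0, 0, 0], 50], [[0, 0, 20], [0, 0, 7], 50], [[0, 0, 20], [0, 0, 7], 50], [[0, 0, 20], [0, 0, 7], 50], [[0, 0, 20], [0, 0, 7], 50]]'

```text
t: 25.18
position: [0.5769, -0.0722, 0.1842]
orientation: [[0.523, 0.852, -0.002], [0.852, -0.523, -0.001], [-0.002, -0.001, -1.0]]
wrist_force: [0.7, -0.1, -0.5]
width: 0.0462
grasp_force: 0.0
```

Emit:
drive_tool --steps '[[[0, 0, 20], [0, 0, 7], 50], [[0, 0, 20], [0, 0, 7], 50], [[0, 0, 0], [0, 0, 7], 50], [[0, 0, 0], [0, 0, 7], 50], [[0, 0, 0], [0, 0, 7], 50]]'

```text
t: 25.6
position: [0.5767, -0.0716, 0.1444]
orientation: [[0.917, 0.399, -0.003], [0.399, -0.917, -0.001], [-0.003, 0.0, -1.0]]
wrist_force: [0.7, 0.6, -0.3]
width: 0.0466
grasp_force: 0.0
```

Emit:
drive_tool --steps '[[[0, 0, 0], [0, 0, 7], 50], [[0, 0, 0], [0, 0, 7], 50], [[0, 0, 0], [0, 0, 7], 50], [[0, 0, 0], [0, 0, 7], 50], [[0, 0, 0], [0, 0, 7], 50]]'

```text
t: 26.02
position: [0.5769, -0.0714, 0.145]
orientation: [[0.98, -0.199, -0.002], [-0.199, -0.98, -0.001], [-0.002, 0.002, -1.0]]
wrist_force: [0.4, 0.4, -0.1]
width: 0.0467
grasp_force: 0.0
```

Emit:
drive_tool --steps '[[[0, 0, 0], [0, 0, 7], 50], [[0, 0, 0], [0, 0, 7], 50], [[0, 0, 0], [0, 0, 7], 50], [[0, 0, 0], [0, 0, 7], 50], [[0, 0, 0], [0, 0, 7], 50]]'

```text
t: 26.43
position: [0.5769, -0.0713, 0.145]
orientation: [[0.689, -0.725, -0.002], [-0.725, -0.689, -0.001], [-0.001, 0.003, -1.0]]
wrist_force: [0.1, 0.5, -1.1]
width: 0.0466
grasp_force: 0.0
```

Emit:
drive_tool --steps '[[[0, 0, 0], [0, 0, 7], 50], [[0, 0, 0], [0, 0, 4], 50], [[0, 0, 0], [0, 0, 0], 50], [[0, 0, 0], [0, 0, 0], 50], [[0, 0, 0], [0, 0, 0], 50]]'

```text
t: 26.85
position: [0.5766, -0.0726, 0.1453]
orientation: [[0.543, -0.84, -0.001], [-0.84, -0.543, -0.001], [-0.0, 0.001, -1.0]]
wrist_force: [-0.3, 0.4, 0.2]
width: 0.0466
grasp_force: 0.0
```

```bash
cat > blk.py <<'E'
from h import *
import sys
s=sense();R,p=np.array(s['orientation']),s['position'];print(s['t'],p,np.round(s['qpos'],2),np.degrees(np.arctan2(R[1,1],R[0,1])))
c=snap('wrist',sys.argv[1]);blocks(c)
if len(sys.argv)>3: plan(R,p,[float(sys.argv[2]),float(sys.argv[3]),.0115],float(sys.argv[4]))
E
python3 blk.py w8.png .5778 -.079 -155
```

```text
26.85 [ 0.57664369 -0.07263501  0.14534416] [-0.61  0.78  1.08  2.04 -0.91  0.91 -1.58] -147.10899402547324
blk heel [763.2 -58.5] [21.5 53.6] dir -130.8 rect -158.2 -153.0
blk heel [ 453.3 -183.4] [23.4 18.4] dir 95.2 rect 90.6 91.2
blk heel [578. -77.] [22.1 18.6] dir 115.1 rect 115.4 114.9
blk heel [771.1  42.3] [22.5 43.9] dir -48.2 rect -45.0 -42.1
blk heel [786.4  58. ] [ 9.3 24. ] dir 116.0 rect 139.1 136.4
shift mm [  6.    2.3 133.8] rows 4.0 turn [ 0.08 -0.    7.89]
```

Emit:
drive_tool --steps '[[[4.9, 1.5, 20], [0, 0, 7], 50], [[0, 0, 35], [0, 0, 0.9], 50], [[0, 0, 35], [0, 0, 0], 50], [[0, 0, 30], [0, 0, 0], 50], [[0, 0, 13], [0, 0, 0], 50]]'

```text
t: 27.32
position: [0.5769, -0.0778, 0.0102]
orientation: [[0.42, -0.908, -0.002], [-0.908, -0.42, 0.001], [-0.002, 0.001, -1.0]]
wrist_force: [0.1, -0.4, 0.8]
width: 0.0466
grasp_force: 0.0
```

Emit:
drive_tool --steps '[[[0, 0, 0], [0, 0, 0], 50], [[0, 0, 0], [0, 0, 0], 50], [[0, 0, 0], [0, 0, 0], 0], [[0, 0, 0], [0, 0, 0], 0], [[0, 0, 0], [0, 0, 0], 0]]'

```text
t: 27.73
position: [0.5784, -0.0787, 0.0137]
orientation: [[0.419, -0.908, 0.001], [-0.908, -0.419, -0.001], [0.001, -0.001, -1.0]]
wrist_force: [-0.8, -0.0, -0.6]
width: 0.0309
grasp_force: 0.0
```

Emit:
drive_tool --steps '[[[0, 0, 0], [0, 0, 0], 0], [[0, 0, 0], [0, 0, 0], 0], [[0, 0, 0], [0, 0, 0], 0], [[0, 0, 0], [0, 0, 0], 0], [[0, 0, 0], [0, 0, 0], 0]]'

```text
t: 28.15
position: [0.5783, -0.0785, 0.0134]
orientation: [[0.418, -0.908, 0.001], [-0.908, -0.418, 0.0], [0.0, -0.001, -1.0]]
wrist_force: [-0.3, 1.1, 6.6]
width: 0.022
grasp_force: 40.1
```

Run:
```python
from h import *
s=sense();R,p=np.array(s['orientation']),s['position'];print(np.round(s['qpos'],2))
R,p=plan(R,p,[p[0],p[1],.28],-3.4)
R,p=plan(R,p,mouth(.09),-3.4,-30)
```

```text
[-0.38  0.85  0.67  2.09 -1.03  0.58 -1.66]
shift mm [   0.    -0.3 -266.6] rows 7.0 turn [-2.0000e-02 -8.0000e-02 -1.5187e+02]
shift mm [226.4 -67.8  24.1] rows 6.0 turn [  0. -30.  -0.]
```

Emit:
drive_tool --steps '[[[0, 0, -30], [0, 0, 0], 0], [[0, 0, -34], [0, 0, 0], 0], [[0, 0, -34], [0, 0, -7], 0], [[0, 0, -34], [0, 0, -7], 0], [[0, 0, -34], [0, 0, -7], 0]]'

```text
t: 28.57
position: [0.5772, -0.0788, 0.18]
orientation: [[0.72, -0.694, -0.001], [-0.694, -0.72, -0.001], [-0.0, 0.002, -1.0]]
wrist_force: [0.9, 1.0, -1.7]
width: 0.0219
grasp_force: 40.0
```

Emit:
drive_tool --steps '[[[0, 0, -34], [0, 0, -7], 0], [[0, 0, -34], [0, 0, -7], 0], [[0, 0, -33], [0, 0, -7], 0], [[0, 0, 0], [0, 0, -7], 0], [[0, 0, 0], [0, 0, -7], 0]]'

```text
t: 28.98
position: [0.5784, -0.0789, 0.2819]
orientation: [[0.988, -0.155, 0.004], [-0.155, -0.988, 0.0], [0.004, -0.001, -1.0]]
wrist_force: [-0.2, 0.9, -2.3]
width: 0.0217
grasp_force: 40.0
```

Emit:
drive_tool --steps '[[[0, 0, 0], [0, 0, -7], 0], [[0, 0, 0], [0, 0, -7], 0], [[0, 0, 0], [0, 0, -7], 0], [[0, 0, 0], [0, 0, -7], 0], [[0, 0, 0], [0, 0, -7], 0]]'

```text
t: 29.4
position: [0.5773, -0.0787, 0.2796]
orientation: [[0.898, 0.439, -0.001], [0.439, -0.898, -0.0], [-0.001, -0.0, -1.0]]
wrist_force: [0.3, 0.6, -2.3]
width: 0.0219
grasp_force: 40.0
```

Emit:
drive_tool --steps '[[[0, 0, 0], [0, 0, -7], 0], [[0, 0, 0], [0, 0, -7], 0], [[0, 0, 0], [0, 0, -7], 0], [[0, 0, 0], [0, 0, -7], 0], [[0, 0, 0], [0, 0, -7], 0]]'

```text
t: 29.82
position: [0.5773, -0.0788, 0.2795]
orientation: [[0.484, 0.875, -0.001], [0.875, -0.484, -0.0], [-0.0, -0.001, -1.0]]
wrist_force: [-0.3, -0.2, -0.4]
width: 0.0218
grasp_force: 40.0
```

Emit:
drive_tool --steps '[[[0, 0, 0], [0, 0, -7], 0], [[0, 0, 0], [0, 0, -7], 0], [[0, 0, 0], [0, 0, -7], 0], [[0, 0, 0], [0, 0, -4.9], 0], [[0, 0, 0], [0, 0, 0], 0]]'

```text
t: 30.23
position: [0.5773, -0.079, 0.2796]
orientation: [[0.056, 0.998, -0.001], [0.998, -0.056, 0.0], [0.0, -0.001, -1.0]]
wrist_force: [-0.0, 0.1, -1.4]
width: 0.0217
grasp_force: 40.0
```

```bash
python3 st.py .09 .296
```

```text
30.2333 [ 0.57729942 -0.07899563  0.27958849] [-0.19  0.37  0.32  1.88 -0.15  0.91  0.14] 0.02169714851546016
shift mm [227.2 -66.   23.7] rows 6.0 turn [ 1.0e-02 -3.0e+01  2.1e-01]
```

Emit:
drive_tool --steps '[[[38, -11, 0], [0, 0, 0], 0], [[38, -11, 0], [0, 0, 0], 0], [[38, -11, 0], [0, 0, 0], 0], [[38, -11, 0], [0, 0, 0], 0], [[38, -11, 0], [0, 0, 0], 0]]'

```text
t: 30.65
position: [0.5332, 0.1155, 0.2797]
orientation: [[0.063, 0.998, -0.0], [0.998, -0.063, -0.0], [-0.0, -0.0, -1.0]]
wrist_force: [0.1, 0.1, -1.2]
width: 0.0215
grasp_force: 40.0
```

Emit:
drive_tool --steps '[[[37, -11, 0], [0, -2, 0], 0], [[0, 0, 0], [0, -7, 0], 0], [[0, 0, 0], [0, -7, 0], 0], [[0, 0, 0], [0, -7, 0], 0], [[0, 0, 0], [0, -7, 0.2], 0]]'

```text
t: 31.07
position: [0.5257, 0.1525, 0.281]
orientation: [[0.059, 0.998, -0.027], [0.862, -0.064, -0.503], [-0.504, 0.006, -0.864]]
wrist_force: [-0.0, 0.3, -2.1]
width: 0.0216
grasp_force: 40.0
```

Emit:
drive_tool --steps '[[[0, 0, 0], [0, 0, 0], 0], [[0, 0, 0], [0, 0, 0], 0], [[0, 0, 0], [0, 0, 0], 0], [[0, 0, 0], [0, 0, 0], 0]]'

```text
t: 31.4
position: [0.5255, 0.1501, 0.2804]
orientation: [[0.058, 0.998, -0.031], [0.865, -0.066, -0.498], [-0.499, 0.003, -0.867]]
wrist_force: [0.2, -0.4, -1.1]
width: 0.0217
grasp_force: 40.0
```

```bash
python3 st.py .0134 .296
```

```text
31.4 [0.52545596 0.1501377  0.28036003] [-0.91  0.48  0.41  1.84  0.27  1.16 -0.72] 0.021730803304711627
shift mm [13.2 -1.5 97.1] rows 3.0 turn [-0.05 -0.1  -0.4 ]
```

Emit:
drive_tool --steps '[[[13, -1.5, 20], [0, 0, -0.4], 0], [[0, 0, 30], [0, 0, 0], 0], [[0, 0, 25], [0, 0, 0], 0], [[0, 0, 0], [0, 0, 0], 0], [[0, 0, 0], [0, 0, 0], 0]]'

```text
t: 31.82
position: [0.5222, 0.1237, 0.2089]
orientation: [[0.051, 0.998, -0.032], [0.865, -0.06, -0.499], [-0.5, -0.002, -0.866]]
wrist_force: [0.1, 1.0, -2.1]
width: 0.0216
grasp_force: 40.0
```

Emit:
drive_tool --steps '[[[0, 0, 0], [0, 0, 0], 0], [[0, 0, 0], [0, 0, 0], 0], [[0, 0, 0], [0, 0, 0], 0]]'

```text
t: 32.07
position: [0.5231, 0.1264, 0.2094]
orientation: [[0.049, 0.998, -0.028], [0.866, -0.056, -0.498], [-0.498, -0.0, -0.867]]
wrist_force: [-0.1, 0.7, -0.9]
width: 0.0218
grasp_force: 40.0
```

```bash
python3 st.py .0134 .296
```

```text
32.0667 [0.52310924 0.12635103 0.20943736] [-0.87  0.55  0.41  1.94  0.28  0.98 -0.74] 0.021763424517240525
shift mm [-1.5 -0.6 23.7] rows 1.0 turn [ 0.09 -0.11  0.16]
```

Emit:
drive_tool --steps '[[[-1.5, -0.6, 7], [0, 0, 0.2], 0], [[0, 0, 7], [0, 0, 0], 0], [[0, 0, 4], [0, 0, 0], 0], [[0, 0, 2], [0, 0, 0], 0], [[0, 0, 0], [0, 0, 0], 0]]'

```text
t: 32.48
position: [0.5208, 0.1139, 0.1912]
orientation: [[0.051, 0.998, -0.031], [0.864, -0.06, -0.5], [-0.501, -0.001, -0.866]]
wrist_force: [0.7, 0.7, -2.2]
width: 0.0216
grasp_force: 40.0
```

Emit:
drive_tool --steps '[[[0, 0, 1], [0, 0, 0], 0], [[0, 0, 0], [0, 0, 0], 0], [[0, 0, 0], [0, 0, 0], 0], [[0, 0, 0], [0, 0, 0], 0]]'

```text
t: 32.82
position: [0.5212, 0.114, 0.191]
orientation: [[0.051, 0.998, -0.03], [0.865, -0.059, -0.499], [-0.5, 0.0, -0.866]]
wrist_force: [-0.2, 0.2, -1.8]
width: 0.0214
grasp_force: 40.0
```

```bash
python3 st.py .0134 .296
```

```text
32.8167 [0.52115949 0.11398196 0.19097493] [-0.86  0.57  0.41  1.97  0.28  0.93 -0.74] 0.021365301167781882
shift mm [0.1 0.7 1.5] rows 1.0 turn [ 0.01 -0.01  0.01]
```

Lower the last bit, release, back off and look.

Emit:
drive_tool --steps '[[[0, 0.5, 0.8], [0, 0, 0], 0], [[0, 0, 0.5], [0, 0, 0], 0], [[0, 0, 0.2], [0, 0, 0], 0], [[0, 0, 0], [0, 0, 0], 0], [[0, 0, 0], [0, 0, 0], 0]]'

```text
t: 33.23
position: [0.5216, 0.1131, 0.1896]
orientation: [[0.051, 0.998, -0.03], [0.865, -0.059, -0.499], [-0.5, -0.0, -0.866]]
wrist_force: [0.5, -0.4, -1.7]
width: 0.0217
grasp_force: 40.0
```

Emit:
drive_tool --steps '[[[0, 0, 0], [0, 0, 0], 50], [[0, 0, 0], [0, 0, 0], 50], [[0, 0, 0], [0, 0, 0], 50], [[0, 0, 0], [0, 0, 0], 50], [[0, 0, 0], [0, 0, 0], 50]]'

```text
t: 33.65
position: [0.5216, 0.1131, 0.1897]
orientation: [[0.051, 0.998, -0.03], [0.865, -0.059, -0.499], [-0.5, -0.0, -0.866]]
wrist_force: [-0.9, -0.2, -0.8]
width: 0.0457
grasp_force: 0.0
```

Emit:
drive_tool --steps '[[[0, 0, -30], [0, 0, 0], 50], [[0, 0, -40], [0, 0, 0], 50], [[0, 0, -20], [0, 6, 0], 50], [[0, 0, 0], [0, 6, 0], 50], [[0, 0, 0], [0, 6, 0], 50]]'

```text
t: 34.07
position: [0.5252, 0.1601, 0.2691]
orientation: [[0.056, 0.998, -0.008], [0.978, -0.056, -0.202], [-0.202, 0.003, -0.979]]
wrist_force: [-0.3, -1.0, -1.1]
width: 0.0463
grasp_force: 0.0
```

Emit:
drive_tool --steps '[[[0, 0, 0], [0, 6, 0], 50], [[0, 0, 0], [0, 6, 0], 50], [[0, 0, 0], [0, 0, 0], 50], [[0, 0, 0], [0, 0, 0], 50]]'

```text
t: 34.4
position: [0.5244, 0.1557, 0.2682]
orientation: [[0.064, 0.998, 0.0], [0.998, -0.064, -0.001], [-0.001, 0.0, -1.0]]
wrist_force: [-0.4, -0.2, -0.5]
width: 0.0464
grasp_force: 0.0
```

```bash
python3 prof.py w9.png
python3 - <<'E'
from h import *
s=sense();R,p=np.array(s['orientation']),s['position'];print(s['t'],p,np.round(s['qpos'],2))
c=snap('top','t4.png');blocks(c)
plan(R,p,[.453,-.184,.25],-178)
E
```

```text
34.45 [(10, 15), (15, 16), (30, 32), (35, 39), (40, 31), (45, 31), (50, 21), (55, 14), (70, 30), (75, 31), (80, 31), (85, 31), (90, 15), (95, 1), (100, 1), (105, 1), (110, 1), (115, 1), (120, 1), (125, 0), (130, 1), (135, 0), (140, 1), (145, 1), (150, 1), (155, 1), (160, 1), (165, 1), (170, 1), (175, 1), (180, 1), (185, 1), (190, 1), (195, 1), (200, 1), (205, 1), (210, 1), (215, 1), (225, 1), (230, 1), (235, 50), (240, 49), (245, 1), (250, 2), (255, 2), (260, 1), (265, 1), (270, 1), (275, 1), (280, 1), (285, 1), (290, 1), (295, 1)]
34.45 [0.52423246 0.15739421 0.26773896] [-0.58  0.33  0.25  1.96 -0.11  0.86 -0.34]
blk heel [ 452.8 -184.5] [20.9 18.4] dir 89.5 rect 91.3 88.7
shift mm [-345.1  -50.4   18.2] rows 9.0 turn [1.2000e-01 3.0000e-02 1.7452e+02]
```

Emit:
drive_tool --steps '[[[-38, -5.6, 0], [0, 0, 0], 50], [[-38, -5.6, 0], [0, 0, 0], 50], [[-38, -5.6, 0], [0, 0, 0], 50], [[-38, -5.6, 0], [0, 0, 0], 50], [[-38, -5.6, 0], [0, 0, 0], 50]]'

```text
t: 34.92
position: [0.4848, -0.0297, 0.2671]
orientation: [[0.055, 0.998, -0.002], [0.998, -0.055, -0.001], [-0.001, -0.001, -1.0]]
wrist_force: [0.7, -0.0, 0.0]
width: 0.0467
grasp_force: 0.0
```

Emit:
drive_tool --steps '[[[-38, -5.6, 0], [0, 0, 0], 50], [[-38, -5.6, 0], [0, 0, 0], 50], [[-38, -5.6, 0], [0, 0, 7], 50], [[-38, -5.6, 0], [0, 0, 7], 50], [[0, 0, 0], [0, 0, 7], 50]]'

```text
t: 35.33
position: [0.4473, -0.1847, 0.2677]
orientation: [[0.423, 0.906, -0.002], [0.906, -0.423, -0.003], [-0.004, -0.0, -1.0]]
wrist_force: [-0.1, 0.2, 0.5]
width: 0.0462
grasp_force: 0.0
```

Emit:
drive_tool --steps '[[[0, 0, 20], [0, 0, 7], 50], [[0, 0, 20], [0, 0, 7], 50], [[0, 0, 20], [0, 0, 7], 50], [[0, 0, 20], [0, 0, 7], 50], [[0, 0, 20], [0, 0, 7], 50]]'

```text
t: 35.75
position: [0.45, -0.1776, 0.1662]
orientation: [[0.862, 0.508, -0.002], [0.508, -0.862, -0.001], [-0.002, -0.0, -1.0]]
wrist_force: [0.4, 0.7, 0.0]
width: 0.0464
grasp_force: 0.0
```

Emit:
drive_tool --steps '[[[0, 0, 0], [0, 0, 7], 50], [[0, 0, 0], [0, 0, 7], 50], [[0, 0, 0], [0, 0, 7], 50], [[0, 0, 0], [0, 0, 7], 50], [[0, 0, 0], [0, 0, 7], 50]]'

```text
t: 36.17
position: [0.4501, -0.1774, 0.167]
orientation: [[0.997, -0.078, -0.002], [-0.078, -0.997, -0.001], [-0.002, 0.001, -1.0]]
wrist_force: [0.0, -0.2, 0.0]
width: 0.0467
grasp_force: 0.0
```

Emit:
drive_tool --steps '[[[0, 0, 0], [0, 0, 7], 50], [[0, 0, 0], [0, 0, 7], 50], [[0, 0, 0], [0, 0, 7], 50], [[0, 0, 0], [0, 0, 7], 50], [[0, 0, 0], [0, 0, 7], 50]]'

```text
t: 36.58
position: [0.4501, -0.1773, 0.1671]
orientation: [[0.772, -0.636, -0.002], [-0.636, -0.772, -0.001], [-0.001, 0.002, -1.0]]
wrist_force: [-0.9, -0.2, -0.3]
width: 0.0461
grasp_force: 0.0
```

Emit:
drive_tool --steps '[[[0, 0, 0], [0, 0, 7], 50], [[0, 0, 0], [0, 0, 7], 50], [[0, 0, 0], [0, 0, 7], 50], [[0, 0, 0], [0, 0, 0], 50], [[0, 0, 0], [0, 0, 0], 50]]'

```text
t: 37.0
position: [0.4497, -0.1778, 0.167]
orientation: [[0.5, -0.866, -0.002], [-0.866, -0.5, -0.001], [-0.0, 0.003, -1.0]]
wrist_force: [-0.3, 0.2, -0.1]
width: 0.0467
grasp_force: 0.0
```

```bash
python3 blk.py w10.png .4530 -.1843 180
```

```text
37.0 [ 0.44973155 -0.17775991  0.16699407] [-0.4   0.58  1.    2.23 -0.77  0.73 -1.48] -149.97950922795258
blk heel [ 453.2 -183.5] [22.2 18.5] dir 91.2 rect 91.5 91.2
shift mm [  7.3   0.  155.5] rows 4.0 turn [ 1.500e-01 -3.000e-02  3.002e+01]
```

Emit:
drive_tool --steps '[[[6.9, 0, 0], [0, 0, 7], 50], [[0, 0, 20], [0, 0, 7], 50], [[0, 0, 20], [0, 0, 7], 50], [[0, 0, 20], [0, 0, 7], 50], [[0, 0, 20], [0, 0, 1], 50]]'

```text
t: 37.47
position: [0.4525, -0.1844, 0.0858]
orientation: [[0.009, -1.0, -0.003], [-1.0, -0.009, -0.001], [0.001, 0.003, -1.0]]
wrist_force: [0.5, -0.6, -0.6]
width: 0.0465
grasp_force: 0.0
```

Emit:
drive_tool --steps '[[[0, 0, 20], [0, 0, 0], 50], [[0, 0, 0], [0, 0, 0], 50], [[0, 0, 0], [0, 0, 0], 50], [[0, 0, 0], [0, 0, 0], 50]]'

```text
t: 37.8
position: [0.4527, -0.186, 0.0686]
orientation: [[0.011, -1.0, 0.001], [-1.0, -0.011, -0.0], [0.0, -0.001, -1.0]]
wrist_force: [0.4, -0.1, 0.3]
width: 0.0466
grasp_force: 0.0
```

```bash
python3 blk.py w11.png .4531 -.184 -179
```

```text
37.8 [ 0.45266309 -0.1859882   0.06860909] [-0.21  0.7   0.74  2.29 -1.03  0.53 -1.77] -179.37490103139604
blk heel [ 453.4 -183.5] [21.9 18.8] dir 90.8 rect 91.1 91.9
shift mm [-2.  -0.4 57.1] rows 2.0 turn [-0.05 -0.03 -0.37]
```

Emit:
drive_tool --steps '[[[-2.3, -0.5, 15], [0, 0, 0], 50], [[0, 0, 25], [0, 0, 0], 50], [[0, 0, 14], [0, 0, 0], 50], [[0, 0, 3], [0, 0, 0], 50], [[0, 0, 0], [0, 0, 0], 50]]'

```text
t: 38.27
position: [0.4527, -0.1836, 0.0107]
orientation: [[0.01, -1.0, -0.001], [-1.0, -0.01, -0.0], [0.0, 0.001, -1.0]]
wrist_force: [0.2, -0.5, 0.8]
width: 0.0462
grasp_force: 0.0
```

Emit:
drive_tool --steps '[[[0, 0, 0], [0, 0, 0], 0], [[0, 0, 0], [0, 0, 0], 0], [[0, 0, 0], [0, 0, 0], 0], [[0, 0, 0], [0, 0, 0], 0], [[0, 0, 0], [0, 0, 0], 0]]'

```text
t: 38.68
position: [0.4533, -0.1828, 0.011]
orientation: [[0.011, -1.0, 0.0], [-1.0, -0.011, -0.0], [0.0, -0.0, -1.0]]
wrist_force: [-0.4, 0.5, 5.1]
width: 0.0215
grasp_force: 40.0
```

Emit:
drive_tool --steps '[[[0, 0, 0], [0, 0, 0], 0], [[0, 0, 0], [0, 0, 0], 0], [[0, 0, 0], [0, 0, 0], 0], [[0, 0, 0], [0, 0, 0], 0]]'

```text
t: 39.02
position: [0.4533, -0.1828, 0.011]
orientation: [[0.011, -1.0, 0.001], [-1.0, -0.011, 0.0], [-0.0, -0.001, -1.0]]
wrist_force: [0.2, 0.5, 6.1]
width: 0.0217
grasp_force: 40.0
```

Run:
```python
from h import *
s=sense();R,p=np.array(s['orientation']),s['position'];print(np.round(s['qpos'],2))
R,p=plan(R,p,[p[0],p[1],.28],-3.4)
R,p=plan(R,p,mouth(.11),-3.4,-30)
```

```text
[ 0.01  0.73  0.38  2.3  -1.03  0.29 -1.81]
shift mm [-0.00e+00 -2.00e-01 -2.69e+02] rows 7.0 turn [-1.0000e-02 -6.0000e-02 -1.7599e+02]
shift mm [347.9  50.8   6.7] rows 9.0 turn [  0. -30.  -0.]
```

Emit:
drive_tool --steps '[[[0, 0, -30], [0, 0, 0], 0], [[0, 0, -34], [0, 0, 0], 0], [[0, 0, -34], [0, 0, -7], 0], [[0, 0, -34], [0, 0, -7], 0], [[0, 0, -34], [0, 0, -7], 0]]'

```text
t: 39.43
position: [0.4521, -0.1828, 0.1779]
orientation: [[0.374, -0.928, -0.002], [-0.928, -0.374, -0.001], [-0.0, 0.002, -1.0]]
wrist_force: [0.9, -0.2, -0.6]
width: 0.0216
grasp_force: 40.0
```

Emit:
drive_tool --steps '[[[0, 0, -34], [0, 0, -7], 0], [[0, 0, -34], [0, 0, -7], 0], [[0, 0, -35], [0, 0, -7], 0], [[0, 0, 0], [0, 0, -7], 0], [[0, 0, 0], [0, 0, -7], 0]]'

```text
t: 39.85
position: [0.4536, -0.1828, 0.2816]
orientation: [[0.839, -0.545, 0.004], [-0.545, -0.839, 0.0], [0.003, -0.002, -1.0]]
wrist_force: [0.2, -0.4, -1.1]
width: 0.0219
grasp_force: 40.0
```

Emit:
drive_tool --steps '[[[0, 0, 0], [0, 0, -7], 0], [[0, 0, 0], [0, 0, -7], 0], [[0, 0, 0], [0, 0, -7], 0], [[0, 0, 0], [0, 0, -7], 0], [[0, 0, 0], [0, 0, -7], 0]]'

```text
t: 40.27
position: [0.4524, -0.1827, 0.2795]
orientation: [[0.999, 0.034, -0.001], [0.034, -0.999, 0.0], [-0.001, -0.0, -1.0]]
wrist_force: [-0.1, 0.2, -2.1]
width: 0.0218
grasp_force: 40.0
```

Emit:
drive_tool --steps '[[[0, 0, 0], [0, 0, -7], 0], [[0, 0, 0], [0, 0, -7], 0], [[0, 0, 0], [0, 0, -7], 0], [[0, 0, 0], [0, 0, -7], 0], [[0, 0, 0], [0, 0, -7], 0]]'

```text
t: 40.68
position: [0.4524, -0.1827, 0.2794]
orientation: [[0.799, 0.601, -0.001], [0.601, -0.799, 0.0], [-0.001, -0.001, -1.0]]
wrist_force: [0.4, 0.4, -0.5]
width: 0.022
grasp_force: 40.0
```

Emit:
drive_tool --steps '[[[0, 0, 0], [0, 0, -7], 0], [[0, 0, 0], [0, 0, -7], 0], [[0, 0, 0], [0, 0, -7], 0], [[0, 0, 0], [0, 0, -7], 0], [[0, 0, 0], [0, 0, -7], 0]]'

```text
t: 41.1
position: [0.4524, -0.1828, 0.2794]
orientation: [[0.31, 0.951, -0.001], [0.951, -0.31, 0.0], [-0.0, -0.001, -1.0]]
wrist_force: [-0.0, -0.0, -0.6]
width: 0.0216
grasp_force: 40.0
```

Emit:
drive_tool --steps '[[[0, 0, 0], [0, 0, -7], 0], [[0, 0, 0], [0, 0, -7], 0], [[0, 0, 0], [0, 0, -1], 0], [[0, 0, 0], [0, 0, 0], 0], [[0, 0, 0], [0, 0, 0], 0]]'

```text
t: 41.52
position: [0.4527, -0.1829, 0.2795]
orientation: [[0.063, 0.998, -0.0], [0.998, -0.063, 0.0], [0.0, -0.0, -1.0]]
wrist_force: [0.3, 0.4, -0.8]
width: 0.022
grasp_force: 40.0
```

```bash
python3 st.py .11 .296
```

```text
41.5167 [ 0.45272142 -0.18293965  0.27949071] [ 0.08  0.24  0.24  2.07 -0.07  0.84  0.29] 0.021990495346764952
shift mm [348.3  50.    6.2] rows 9.0 turn [ -0.09 -30.    -0.22]
```

Emit:
drive_tool --steps '[[[38.7, 5.5, 0], [0, 0, 0], 0], [[38.7, 5.5, 0], [0, 0, 0], 0], [[38.7, 5.5, 0], [0, 0, 0], 0], [[38.7, 5.5, 0], [0, 0, 0], 0], [[38.7, 5.5, 0], [0, 0, 0], 0]]'

```text
t: 41.93
position: [0.4919, 0.0105, 0.2797]
orientation: [[0.063, 0.998, 0.0], [0.998, -0.063, -0.0], [-0.0, 0.0, -1.0]]
wrist_force: [-0.4, 0.7, -1.8]
width: 0.0214
grasp_force: 40.0
```

Emit:
drive_tool --steps '[[[38.7, 5.5, 0], [0, 0, 0], 0], [[38.7, 5.5, 0], [0, 0, 0], 0], [[38.7, 5.5, 0], [0, 0, 0], 0], [[38.7, 5.5, 0], [0, -2, 0], 0], [[0, 0, 0], [0, -7, 0], 0]]'

```text
t: 42.35
position: [0.5242, 0.1663, 0.28]
orientation: [[0.061, 0.998, -0.007], [0.986, -0.061, -0.154], [-0.154, 0.003, -0.988]]
wrist_force: [-0.2, -0.4, -1.1]
width: 0.0218
grasp_force: 40.0
```

Emit:
drive_tool --steps '[[[0, 0, 0], [0, -7, 0], 0], [[0, 0, 0], [0, -7, 0], 0], [[0, 0, 0], [0, -7, 0], 0], [[0, 0, 0], [0, 0, 0], 0], [[0, 0, 0], [0, 0, 0], 0]]'

```text
t: 42.77
position: [0.5225, 0.1643, 0.278]
orientation: [[0.049, 0.998, -0.03], [0.864, -0.057, -0.5], [-0.5, -0.001, -0.866]]
wrist_force: [-0.0, -0.7, -1.4]
width: 0.0215
grasp_force: 40.0
```

Emit:
drive_tool --steps '[[[0, 0, 0], [0, 0, 0], 0], [[0, 0, 0], [0, 0, 0], 0], [[0, 0, 0], [0, 0, 0], 0]]'

```text
t: 43.02
position: [0.5233, 0.1603, 0.2803]
orientation: [[0.055, 0.998, -0.03], [0.865, -0.063, -0.498], [-0.499, 0.001, -0.867]]
wrist_force: [-0.1, -0.7, -1.4]
width: 0.0216
grasp_force: 40.0
```

```bash
python3 st.py .0112 .296
```

```text
43.0167 [0.52327728 0.16032211 0.28034975] [-0.79  0.47  0.22  1.83  0.34  1.2  -0.82] 0.02164875561653578
shift mm [  4.5   1.3 104.3] rows 3.0 turn [-0.03 -0.1  -0.2 ]
```

Emit:
drive_tool --steps '[[[4, 1.2, 0], [0, 0, -0.2], 0], [[0, 0, 20], [0, 0, 0], 0], [[0, 0, 30], [0, 0, 0], 0], [[0, 0, 30], [0, 0, 0], 0], [[0, 0, 0], [0, 0, 0], 0]]'

```text
t: 43.43
position: [0.52, 0.1212, 0.2055]
orientation: [[0.049, 0.998, -0.036], [0.863, -0.06, -0.502], [-0.503, -0.006, -0.864]]
wrist_force: [-0.4, -0.5, -0.6]
width: 0.0214
grasp_force: 40.0
```

Emit:
drive_tool --steps '[[[0, 0, 0], [0, 0, 0], 0], [[0, 0, 0], [0, 0, 0], 0], [[0, 0, 0], [0, 0, 0], 0], [[0, 0, 0], [0, 0, 0], 0]]'

```text
t: 43.77
position: [0.5228, 0.1264, 0.2093]
orientation: [[0.048, 0.998, -0.028], [0.866, -0.056, -0.498], [-0.499, -0.0, -0.867]]
wrist_force: [-0.3, -0.3, -1.3]
width: 0.0215
grasp_force: 40.0
```

```bash
python3 st.py .0112 .296
```

```text
43.7667 [0.52278083 0.12637298 0.20926879] [-0.75  0.53  0.22  1.94  0.37  1.02 -0.85] 0.021506723561235064
shift mm [-1.6 -0.3 25.8] rows 1.0 turn [ 0.1  -0.1   0.19]
```

Emit:
drive_tool --steps '[[[-1.6, -0.3, 7], [0, 0, 0.2], 0], [[0, 0, 7], [0, 0, 0], 0], [[0, 0, 6], [0, 0, 0], 0], [[0, 0, 2], [0, 0, 0], 0], [[0, 0, 0], [0, 0, 0], 0]]'

```text
t: 44.18
position: [0.5207, 0.1124, 0.1894]
orientation: [[0.051, 0.998, -0.031], [0.864, -0.06, -0.5], [-0.501, -0.001, -0.866]]
wrist_force: [0.3, -0.2, -1.6]
width: 0.0213
grasp_force: 40.0
```

Emit:
drive_tool --steps '[[[0, 0, 1], [0, 0, 0], 0], [[0, 0, 0], [0, 0, 0], 0], [[0, 0, 0], [0, 0, 0], 0], [[0, 0, 0], [0, 0, 0], 0]]'

```text
t: 44.52
position: [0.5211, 0.1127, 0.1892]
orientation: [[0.051, 0.998, -0.03], [0.865, -0.059, -0.499], [-0.5, 0.0, -0.866]]
wrist_force: [-0.1, 0.5, -1.8]
width: 0.0218
grasp_force: 40.0
```

```bash
python3 st.py .0112 .296
```

```text
44.5167 [0.52109725 0.11267592 0.18924247] [-0.74  0.55  0.23  1.97  0.38  0.97 -0.86] 0.021798737363681066
shift mm [0.4 0.6 1.6] rows 1.0 turn [ 0.01 -0.01  0.01]
```

Emit:
drive_tool --steps '[[[0, 0.5, 0.8], [0, 0, 0], 0], [[0, 0, 0.5], [0, 0, 0], 0], [[0, 0, 0.2], [0, 0, 0], 0], [[0, 0, 0], [0, 0, 0], 0], [[0, 0, 0], [0, 0, 0], 0]]'

```text
t: 44.93
position: [0.5215, 0.1117, 0.1878]
orientation: [[0.051, 0.998, -0.03], [0.864, -0.059, -0.499], [-0.5, -0.0, -0.866]]
wrist_force: [-0.6, 0.2, -1.4]
width: 0.0215
grasp_force: 40.0
```

Emit:
drive_tool --steps '[[[0, 0, 0], [0, 0, 0], 50], [[0, 0, 0], [0, 0, 0], 50], [[0, 0, 0], [0, 0, 0], 50], [[0, 0, 0], [0, 0, 0], 50], [[0, 0, 0], [0, 0, 0], 50]]'

```text
t: 45.35
position: [0.5215, 0.1117, 0.1879]
orientation: [[0.051, 0.998, -0.03], [0.865, -0.059, -0.499], [-0.5, -0.0, -0.866]]
wrist_force: [1.4, -0.4, 0.7]
width: 0.0456
grasp_force: 0.0
```

Emit:
drive_tool --steps '[[[0, 0, -30], [0, 0, 0], 50], [[0, 0, -40], [0, 0, 0], 50], [[0, 0, -20], [0, 6, 0], 50], [[0, 0, 0], [0, 6, 0], 50], [[0, 0, 0], [0, 6, 0], 50]]'

```text
t: 45.77
position: [0.5251, 0.1588, 0.2673]
orientation: [[0.056, 0.998, -0.008], [0.978, -0.056, -0.202], [-0.202, 0.004, -0.979]]
wrist_force: [0.9, -1.4, -0.5]
width: 0.0465
grasp_force: 0.0
```

Emit:
drive_tool --steps '[[[0, 0, 0], [0, 6, 0], 50], [[0, 0, 0], [0, 6, 0], 50], [[0, 0, 0], [0, 0, 0], 50], [[0, 0, 0], [0, 0, 0], 50]]'

```text
t: 46.1
position: [0.5243, 0.1543, 0.2663]
orientation: [[0.064, 0.998, 0.0], [0.998, -0.064, -0.001], [-0.001, 0.0, -1.0]]
wrist_force: [0.2, 0.0, -1.4]
width: 0.0465
grasp_force: 0.0
```

```bash
python3 prof.py w12.png
python3 - <<'E'
from h import *
s=sense();R,p=np.array(s['orientation']),s['position'];print(s['t'],p,np.round(s['qpos'],2))
plan(R,p,[.481,-.364,.25],6+90)
plan(R,p,[.481,-.364,.25],6-90)
c=dict(np.load('pics/w12.npz'));Q=cloud(c).reshape(-1,3);m=(Q[:,2]>.115)&(Q[:,2]<.135)&(np.linalg.norm(Q[:,:2]-FOOT[:2],axis=1)<.03);print('foot key',box(Q[m]))
E
```

```text
46.15 [(10, 15), (30, 31), (35, 36), (40, 31), (45, 30), (50, 21), (55, 14), (70, 31), (75, 31), (80, 31), (85, 31), (90, 21), (95, 14), (110, 31), (115, 31), (120, 31), (125, 31), (130, 15), (135, 1), (140, 1), (145, 1), (150, 1), (155, 1), (160, 1), (165, 1), (170, 1), (175, 1), (180, 1), (185, 1), (190, 1), (195, 1), (200, 1), (205, 1), (210, 1), (215, 1), (225, 1), (230, 1), (235, 50), (240, 49), (245, 1), (250, 39), (255, 2), (260, 1), (265, 1), (270, 1), (275, 1), (280, 1), (285, 1), (290, 1), (295, 1)]
46.15 [0.52419344 0.15601987 0.26600468] [-0.45  0.33  0.07  1.96 -0.03  0.85 -0.42]
shift mm [-521.7  -11.6   16.8] rows 13.0 turn [-8.000e-02  5.000e-02 -9.948e+01]
shift mm [-521.7  -11.6   16.8] rows 13.0 turn [5.000e-02 7.000e-02 8.052e+01]
foot key (0, [nan, nan, nan], [[0.0, 0.0], [0.0, 0.0], 0.0])
  return _methods._mean(a, axis=axis, dtype=dtype,
  ret = um.true_divide(
```

View pics/w12.png

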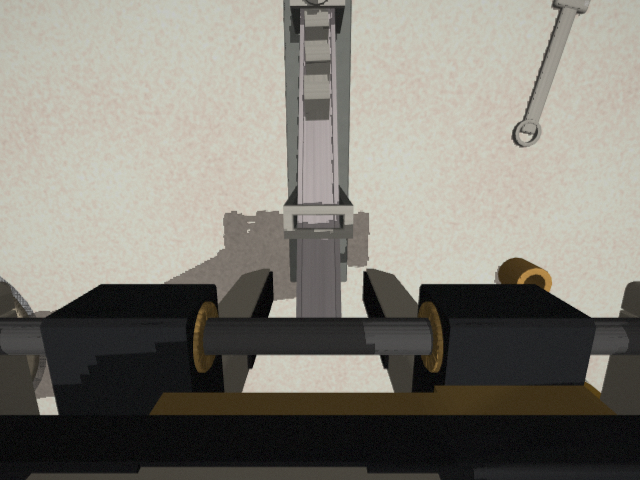

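Wrist view: three blocks in a row at (317,20)-(317,85) between the straps, heels uphill; upper slot free at (318,217).

Emit:
drive_tool --steps '[[[-37.3, -0.8, 0], [0, 0, 0], 50], [[-37.3, -0.8, 0], [0, 0, 0], 50], [[-37.3, -0.8, 0], [0, 0, 0], 50], [[-37.3, -0.8, 0], [0, 0, 0], 50], [[-37.3, -0.8, 0], [0, 0, 0], 50]]'

```text
t: 46.57
position: [0.5091, -0.0289, 0.2654]
orientation: [[0.055, 0.998, -0.002], [0.998, -0.055, -0.001], [-0.001, -0.002, -1.0]]
wrist_force: [-0.7, -0.2, -0.3]
width: 0.0468
grasp_force: 0.0
```

Emit:
drive_tool --steps '[[[-37.3, -0.8, 0], [0, 0, 0], 50], [[-37.3, -0.8, 0], [0, 0, 0], 50], [[-37.3, -0.8, 0], [0, 0, 0], 50], [[-37.3, -0.8, 0], [0, 0, 0], 50], [[-37.3, -0.8, 0], [0, 0, 0], 50]]'

```text
t: 46.98
position: [0.4947, -0.2152, 0.2654]
orientation: [[0.055, 0.998, -0.002], [0.998, -0.055, -0.001], [-0.001, -0.002, -1.0]]
wrist_force: [0.4, 0.4, 0.2]
width: 0.0465
grasp_force: 0.0
```

Emit:
drive_tool --steps '[[[-37.3, -0.8, 0], [0, 0, 0], 50], [[-37.3, -0.8, 0], [0, 0, 0], 50], [[-37.3, -0.8, 0], [0, 0, 0], 50], [[-37.3, -0.8, 0], [0, 0, 7], 50], [[0, 0, 0], [0, 0, 7], 50]]'

```text
t: 47.4
position: [0.4811, -0.3704, 0.2654]
orientation: [[0.308, 0.951, -0.003], [0.951, -0.308, -0.005], [-0.005, -0.001, -1.0]]
wrist_force: [0.3, 0.2, -0.2]
width: 0.0466
grasp_force: 0.0
```

Emit:
drive_tool --steps '[[[0, 0, 0], [0, 0, 7], 50], [[0, 0, 0], [0, 0, 7], 50], [[0, 0, 0], [0, 0, 7], 50], [[0, 0, 0], [0, 0, 7], 50], [[0, 0, 0], [0, 0, 7], 50]]'

```text
t: 47.82
position: [0.4836, -0.3621, 0.2651]
orientation: [[0.794, 0.608, -0.003], [0.608, -0.794, -0.0], [-0.002, -0.002, -1.0]]
wrist_force: [-0.7, 0.3, 0.2]
width: 0.0464
grasp_force: 0.0
```

Emit:
drive_tool --steps '[[[0, 0, 20], [0, 0, 7], 50], [[0, 0, 20], [0, 0, 7], 50], [[0, 0, 20], [0, 0, 7], 50], [[0, 0, 0], [0, 0, 7], 50], [[0, 0, 0], [0, 0, 3.3], 50]]'

```text
t: 48.23
position: [0.4831, -0.3614, 0.2037]
orientation: [[0.994, 0.107, -0.005], [0.107, -0.994, 0.001], [-0.005, -0.002, -1.0]]
wrist_force: [0.1, 0.1, 0.2]
width: 0.0467
grasp_force: 0.0
```

Emit:
drive_tool --steps '[[[0, 0, 0], [0, 0, 0], 50], [[0, 0, 0], [0, 0, 0], 50], [[0, 0, 0], [0, 0, 0], 50], [[0, 0, 0], [0, 0, 0], 50]]'

```text
t: 48.57
position: [0.4825, -0.3635, 0.2059]
orientation: [[0.994, 0.113, -0.0], [0.113, -0.994, -0.0], [-0.0, 0.0, -1.0]]
wrist_force: [-0.0, 0.3, -0.6]
width: 0.0466
grasp_force: 0.0
```

Run:
```python
from h import *
s=sense();R,p=np.array(s['orientation']),s['position'];print(s['t'],p)
for n in('wrist','top'):
    c=snap(n,n[0]+'13.png');H=cloud(c).reshape(-1,3);H=H[(H[:,2]>.085)&(H[:,2]<.098)&(abs(H[:,0]-.48)<.02)&(abs(H[:,1]+.36)<.03)]
    print(n,box(H) if len(H)>4 else len(H))
plan(R,p,[.4805,-.364,.070],-83.7)
```

```text
48.5667 [ 0.48253867 -0.36349494  0.20588418]
wrist (264, [0.4815, -0.364, 0.0924], [[480.7, -364.2], [19.7, 8.6], 6.4])
top 0
shift mm [ -2.    0.3 135.9] rows 4.0 turn [0.   0.02 0.16]
```

Emit:
drive_tool --steps '[[[-2, 0.5, 35], [0, 0, 0], 50], [[0, 0, 35], [0, 0, 0], 50], [[0, 0, 35], [0, 0, 0], 50], [[0, 0, 22], [0, 0, 0], 50], [[0, 0, 9], [0, 0, 0], 50]]'

```text
t: 49.08
position: [0.4788, -0.3638, 0.0669]
orientation: [[0.994, 0.11, -0.003], [0.11, -0.994, 0.002], [-0.003, -0.003, -1.0]]
wrist_force: [-0.3, 0.4, -0.1]
width: 0.0464
grasp_force: 0.0
```

Emit:
drive_tool --steps '[[[0, 0, 0], [0, 0, 0], 50], [[0, 0, 0], [0, 0, 0], 50], [[0, 0, 0], [0, 0, 0], 50], [[0, 0, 0], [0, 0, 0], 50]]'

```text
t: 49.42
position: [0.4808, -0.3653, 0.0715]
orientation: [[0.994, 0.11, 0.002], [0.11, -0.994, -0.001], [0.002, 0.002, -1.0]]
wrist_force: [0.0, 0.8, 0.2]
width: 0.0465
grasp_force: 0.0
```

Run:
```python
from h import *
s=sense();plan(np.array(s['orientation']),s['position'],[.4803,-.364,.070],-83.7)
```

```text
shift mm [-0.4 -1.4  1.5] rows 1.0 turn [ 0.09 -0.11  0.01]
```

Emit:
drive_tool --steps '[[[-0.3, -1.2, 1.5], [0, 0, 0], 50], [[0, 0, 0], [0, 0, 0], 0], [[0, 0, 0], [0, 0, 0], 0], [[0, 0, 0], [0, 0, 0], 0], [[0, 0, 0], [0, 0, 0], 0]]' --grip_force 50

```text
t: 49.83
position: [0.4797, -0.3635, 0.0685]
orientation: [[0.994, 0.11, 0.0], [0.11, -0.994, -0.0], [0.0, 0.0, -1.0]]
wrist_force: [0.1, -0.1, -0.1]
width: 0.0246
grasp_force: 0.0
```

Emit:
drive_tool --steps '[[[0, 0, 0], [0, 0, 0], 0], [[0, 0, 0], [0, 0, 0], 0], [[0, 0, 0], [0, 0, 0], 0], [[0, 0, 0], [0, 0, 0], 0], [[0, 0, 0], [0, 0, 0], 0]]'

```text
t: 50.25
position: [0.4795, -0.3634, 0.0682]
orientation: [[0.994, 0.11, -0.0], [0.11, -0.994, 0.0], [-0.0, -0.0, -1.0]]
wrist_force: [-0.7, -0.1, -1.2]
width: 0.0097
grasp_force: 50.0
```

Emit:
drive_tool --steps '[[[0, 0, 0], [0, 0, 0], 0], [[0, 0, 0], [0, 0, 0], 0]]'

```text
t: 50.42
position: [0.4796, -0.3635, 0.0682]
orientation: [[0.994, 0.11, -0.0], [0.11, -0.994, 0.0], [-0.0, -0.0, -1.0]]
wrist_force: [-0.6, -0.4, -0.5]
width: 0.0097
grasp_force: 50.0
```

Emit:
drive_tool --steps '[[[0, 0, -4], [0, 0, 0], 0], [[0, 0, -4], [0, 0, 0], 0], [[0, 0, -4], [0, 0, 0], 0], [[0, 0, -6], [0, 0, 0], 0], [[0, 0, -10], [0, 0, 0], 0]]'

```text
t: 50.83
position: [0.4798, -0.3633, 0.0965]
orientation: [[0.994, 0.11, -0.001], [0.11, -0.994, 0.0], [-0.0, -0.0, -1.0]]
wrist_force: [-0.1, -0.6, -0.6]
width: 0.0097
grasp_force: 50.0
```

Emit:
drive_tool --steps '[[[0, 0, -25], [0, 0, 0], 0], [[0, 0, -35], [0, 0, 0], 0], [[0, 0, -35], [0, 0, 0], 0], [[0, 0, -35], [0, 0, 0], 0], [[0, 0, -35], [0, 0, 0], 0]]'

```text
t: 51.25
position: [0.4793, -0.3638, 0.2648]
orientation: [[0.994, 0.109, 0.001], [0.109, -0.994, -0.001], [0.001, 0.001, -1.0]]
wrist_force: [0.6, -0.3, -1.7]
width: 0.0095
grasp_force: 50.0
```

Emit:
drive_tool --steps '[[[0, 0, -35], [0, 0, 5], 0], [[0, 0, -25], [0, 0, 4.7], 0], [[0, 0, 0], [0, 0, 0], 0], [[0, 0, 0], [0, 0, 0], 0], [[0, 0, 0], [0, 0, 0], 0]]'

```text
t: 51.67
position: [0.4793, -0.363, 0.3215]
orientation: [[0.998, -0.058, 0.0], [-0.058, -0.998, 0.0], [0.0, -0.0, -1.0]]
wrist_force: [0.9, -0.0, -1.3]
width: 0.0095
grasp_force: 50.0
```

Run:
```python
from h import *
s=sense();R,p=np.array(s['orientation']),s['position'];print(s['t'],p,s['width'],np.round(s['qpos'],2))
plan(R,p,[*TOP[:2],.32],-93.4)
c=snap('top','t14.png');D=deck(cloud(c)).reshape(-1,3);m=(abs(D[:,1])<.010)&(D[:,2]<.1)
print([(round(x*1000),round(float(np.median(S[:,2]))*1000)) for x in np.arange(.01,.25,.01) for S in [D[m&(abs(D[:,0]-x)<.005)]] if len(S)>3]);blocks(c)
```

```text
51.6667 [ 0.4793383  -0.36300145  0.32145998] 0.009497659139612433 [ 0.07  0.41  0.69  1.8  -0.3   1.04 -0.75]
shift mm [  15.  -537.8    1.7] rows 13.0 turn [-0.03 -0.01  0.1 ]
[(20, 53), (30, 47), (40, 41), (50, 30), (60, 78), (70, 30), (80, 31), (90, 21), (100, 13), (110, 28), (120, 29), (130, 14), (140, 0), (150, -1), (160, 0), (170, 0), (180, 0), (190, 0), (210, -1), (220, 0), (230, -154), (240, 0)]
```

Emit:
drive_tool --steps '[[[1, -38.4, 0], [0, 0, 0], 0], [[1, -38.4, 0], [0, 0, 0], 0], [[1, -38.4, 0], [0, 0, 0], 0], [[1, -38.4, 0], [0, 0, 0], 0], [[1, -38.4, 0], [0, 0, 0], 0]]'

```text
t: 52.13
position: [0.4951, -0.1704, 0.3201]
orientation: [[0.998, -0.059, -0.002], [-0.059, -0.998, 0.0], [-0.002, -0.0, -1.0]]
wrist_force: [0.7, 0.6, -1.3]
width: 0.0097
grasp_force: 50.0
```

Emit:
drive_tool --steps '[[[1, -38.4, 0], [0, 0, 0], 0], [[1, -38.4, 0], [0, 0, 0], 0], [[1, -38.4, 0], [0, 0, 0], 0], [[1, -38.4, 0], [0, 0, 0], 0], [[1, -38.4, 0], [0, 0, 0], 0]]'

```text
t: 52.55
position: [0.5115, 0.021, 0.3203]
orientation: [[0.998, -0.059, -0.002], [-0.059, -0.998, -0.0], [-0.002, 0.001, -1.0]]
wrist_force: [0.7, 0.0, -0.7]
width: 0.0096
grasp_force: 50.0
```

Emit:
drive_tool --steps '[[[1, -38.4, 0], [0, 0, 0], 0], [[1, -38.4, 0], [0, 0, 0], 0], [[1, -38.4, 0], [0, 0, 0], 0], [[2, -38.4, 0], [0, 0, 0], 0], [[0, 0, 0], [0, 0, 0], 0]]'

```text
t: 52.97
position: [0.5258, 0.1808, 0.3192]
orientation: [[0.999, -0.049, -0.003], [-0.049, -0.999, 0.001], [-0.003, -0.001, -1.0]]
wrist_force: [0.3, 0.7, -1.1]
width: 0.0102
grasp_force: 50.0
```

Emit:
drive_tool --steps '[[[0, 0, 0], [0, 0, 0], 0], [[0, 0, 0], [0, 0, 0], 0], [[0, 0, 0], [0, 0, 0], 0], [[0, 0, 0], [0, 0, 0], 0], [[0, 0, 0], [0, 0, 0], 0]]'

```text
t: 53.38
position: [0.5265, 0.1709, 0.3214]
orientation: [[0.998, -0.061, -0.0], [-0.061, -0.998, 0.0], [-0.0, -0.0, -1.0]]
wrist_force: [-0.2, -0.1, -1.1]
width: 0.0094
grasp_force: 50.0
```

Run:
```python
from h import *
s=sense();R,p=np.array(s['orientation']),s['position'];print(s['t'],p,s['width'],np.round(s['qpos'],2))
plan(R,p,[*TOP[:2],.275],-93.4)
c=snap('scene','s15.png');K=c['mtx']
for q in (TOP,np.r_[p[:2],p[2]-.0192],np.r_[p[:2],p[2]-.065]):
    x=K@(c['R']@q+c['t']);print((x/x[2])[:2].round(1))
cv2.imwrite('pics/s15c.png',cv2.resize(c['image'][100:250,300:500,::-1],None,fx=4,fy=4,interpolation=cv2.INTER_CUBIC))
```

```text
53.3833 [0.52649964 0.17092406 0.32135625] 0.009447966507128428 [-0.87  0.32  0.61  1.9  -0.22  0.99 -1.79]
shift mm [-1.3 -2.  46.4] rows 2.0 turn [-0.    0.01 -0.11]
[381.5 193.1]
[387.3 154.1]
[384.6 171.6]
```

View pics/s15c.png

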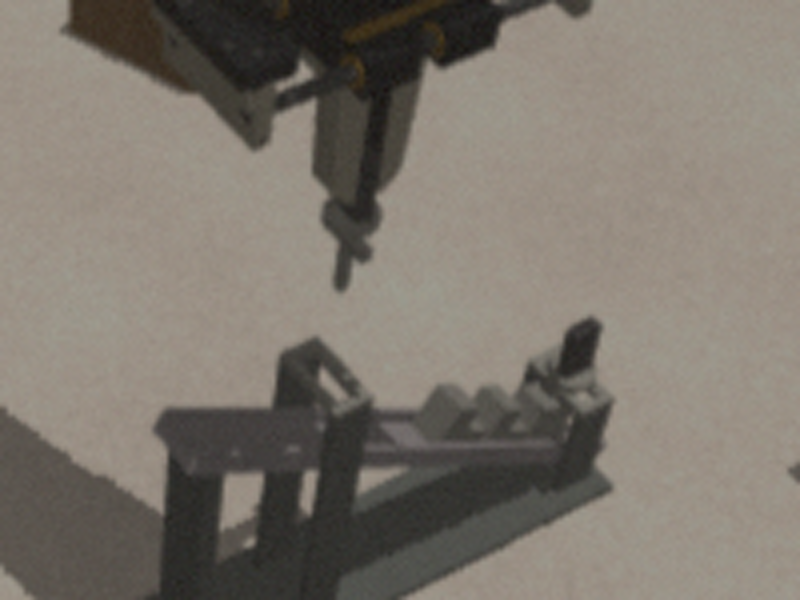

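Crop shows the key upright above the upper strap (collar at full px (387,154), as predicted), blocks in the chute and the foot key in place.

Emit:
drive_tool --steps '[[[-1.3, -2, 10], [0, 0, 0], 0], [[0, 0, 20], [0, 0, 0], 0], [[0, 0, 20], [0, 0, 0], 0], [[0, 0, 6], [0, 0, 0], 0], [[0, 0, 0], [0, 0, 0], 0]]'

```text
t: 53.85
position: [0.5243, 0.174, 0.2636]
orientation: [[0.998, -0.06, -0.003], [-0.06, -0.998, -0.002], [-0.003, 0.002, -1.0]]
wrist_force: [0.2, -0.4, 0.1]
width: 0.0094
grasp_force: 50.0
```

Emit:
drive_tool --steps '[[[0, 0, 0], [0, 0, 0], 0], [[0, 0, 0], [0, 0, 0], 0], [[0, 0, 0], [0, 0, 0], 0], [[0, 0, 0], [0, 0, 0], 0], [[0, 0, 0], [0, 0, 0], 0]]'

```text
t: 54.27
position: [0.5256, 0.1744, 0.2659]
orientation: [[0.998, -0.059, 0.001], [-0.059, -0.998, 0.001], [0.001, -0.001, -1.0]]
wrist_force: [1.1, -0.1, -1.0]
width: 0.0098
grasp_force: 50.0
```

Run:
```python
from h import *
s=sense();R,p=np.array(s['orientation']),s['position'];print(p)
plan(R,p,[*TOP[:2],.2115],-93.4)
```

```text
[0.52555908 0.17440495 0.26586734]
shift mm [-0.2  1.5 54.4] rows 2.0 turn [-0.04 -0.04  0.  ]
```

Emit:
drive_tool --steps '[[[-0.2, 1.3, 0], [0, 0, 0], 0], [[0, 0, 0], [0, 0, 0], 0], [[0, 0, 0], [0, 0, 0], 0], [[0, 0, 0], [0, 0, 0], 0], [[0, 0, 0], [0, 0, 0], 0]]'

```text
t: 54.68
position: [0.525, 0.173, 0.2653]
orientation: [[0.998, -0.059, -0.0], [-0.059, -0.998, -0.0], [-0.0, 0.0, -1.0]]
wrist_force: [-0.1, -0.4, -0.3]
width: 0.0098
grasp_force: 50.0
```

Emit:
drive_tool --steps '[[[0, 0, 3], [0, 0, 0], 0], [[0, 0, 3], [0, 0, 0], 0], [[0, 0, 3], [0, 0, 0], 0], [[0, 0, 3], [0, 0, 0], 0], [[0, 0, 3], [0, 0, 0], 0]]'

```text
t: 55.1
position: [0.5249, 0.173, 0.2498]
orientation: [[0.998, -0.059, -0.0], [-0.059, -0.998, -0.0], [-0.0, 0.0, -1.0]]
wrist_force: [0.8, 0.7, -0.5]
width: 0.0097
grasp_force: 50.0
```

Emit:
drive_tool --steps '[[[0, 0, 3], [0, 0, 0], 0], [[0, 0, 3], [0, 0, 0], 0], [[0, 0, 3], [0, 0, 0], 0], [[0, 0, 3], [0, 0, 0], 0], [[0, 0, 3], [0, 0, 0], 0]]'

```text
t: 55.52
position: [0.525, 0.173, 0.235]
orientation: [[0.998, -0.059, -0.0], [-0.059, -0.998, -0.0], [-0.0, 0.0, -1.0]]
wrist_force: [1.0, 0.1, -1.2]
width: 0.0096
grasp_force: 50.0
```

Emit:
drive_tool --steps '[[[0, 0, 3], [0, 0, 0], 0], [[0, 0, 3], [0, 0, 0], 0], [[0, 0, 3], [0, 0, 0], 0], [[0, 0, 2], [0, 0, 0], 0], [[0, 0, 0], [0, 0, 0], 0]]'

```text
t: 55.93
position: [0.5248, 0.173, 0.2238]
orientation: [[0.998, -0.059, -0.001], [-0.059, -0.998, -0.0], [-0.001, 0.0, -1.0]]
wrist_force: [-0.6, -1.3, -0.7]
width: 0.0098
grasp_force: 50.0
```

Emit:
drive_tool --steps '[[[0, 0, 2], [0, 0, 0], 0], [[0, 0, 2], [0, 0, 0], 0], [[0, 0, 2], [0, 0, 0], 0], [[0, 0, 2], [0, 0, 0], 0], [[0, 0, 0], [0, 0, 0], 0]]'

```text
t: 56.35
position: [0.5248, 0.173, 0.2159]
orientation: [[0.998, -0.059, -0.001], [-0.059, -0.998, -0.0], [-0.001, 0.0, -1.0]]
wrist_force: [-0.1, -0.6, -0.9]
width: 0.0095
grasp_force: 50.0
```

Emit:
drive_tool --steps '[[[0, 0, 2], [0, 0, 0], 0], [[0, 0, 1], [0, 0, 0], 0], [[0, 0, 1], [0, 0, 0], 0], [[0, 0, 0.5], [0, 0, 0], 0], [[0, 0, 0], [0, 0, 0], 0]]'

```text
t: 56.77
position: [0.525, 0.173, 0.2117]
orientation: [[0.998, -0.059, -0.0], [-0.059, -0.998, -0.0], [-0.0, 0.0, -1.0]]
wrist_force: [-0.3, -0.4, 0.1]
width: 0.0096
grasp_force: 50.0
```

Emit:
drive_tool --steps '[[[0, 0, 0.4], [0, 0, -7], 0], [[0, 0, 0], [0, 0, -7], 0], [[0, 0, 0], [0, 0, -7], 0], [[0, 0, 0], [0, 0, -7], 0], [[0, 0, 0], [0, 0, -7], 0]]'

```text
t: 57.18
position: [0.5251, 0.1731, 0.2115]
orientation: [[0.849, 0.529, 0.0], [0.529, -0.849, 0.0], [0.0, 0.0, -1.0]]
wrist_force: [0.4, 0.4, -1.1]
width: 0.0098
grasp_force: 50.0
```

Emit:
drive_tool --steps '[[[0, 0, 0], [0, 0, -7], 0], [[0, 0, 0], [0, 0, -7], 0], [[0, 0, 0], [0, 0, -7], 0], [[0, 0, 0], [0, 0, -7], 0], [[0, 0, 0], [0, 0, -7], 0]]'

```text
t: 57.6
position: [0.5253, 0.1727, 0.2115]
orientation: [[0.392, 0.92, 0.0], [0.92, -0.392, -0.0], [-0.0, 0.0, -1.0]]
wrist_force: [0.4, 0.0, -0.0]
width: 0.0099
grasp_force: 50.0
```

Emit:
drive_tool --steps '[[[0, 0, 0], [0, 0, -7], 0], [[0, 0, 0], [0, 0, -7], 0], [[0, 0, 0], [0, 0, -6], 0], [[0, 0, 0], [0, 0, 0], 0], [[0, 0, 0], [0, 0, 0], 0]]'

```text
t: 58.02
position: [0.5252, 0.1727, 0.2115]
orientation: [[0.063, 0.998, -0.0], [0.998, -0.063, 0.0], [0.0, -0.0, -1.0]]
wrist_force: [0.2, -0.7, -1.1]
width: 0.0095
grasp_force: 50.0
```

Release, retreat, and check.

Emit:
drive_tool --steps '[[[0, 0, 0], [0, 0, 0], 40], [[0, 0, 0], [0, 0, 0], 40], [[0, 0, 0], [0, 0, 0], 40], [[0, 0, -5], [0, 0, 0], 50], [[0, 0, -15], [0, 0, 0], 50]]'

```text
t: 58.43
position: [0.524, 0.1729, 0.2303]
orientation: [[0.06, 0.998, -0.003], [0.998, -0.06, -0.001], [-0.002, -0.003, -1.0]]
wrist_force: [-0.4, 0.9, 0.4]
width: 0.0387
grasp_force: 0.0
```

Emit:
drive_tool --steps '[[[0, 0, -40], [0, 0, 0], 50], [[0, 0, -40], [0, 0, 0], 50], [[-20, 0, -40], [0, 0, 0], 50], [[-40, 0, 0], [0, 0, 0], 50], [[-40, 0, 0], [0, 0, 0], 50]]'

```text
t: 58.85
position: [0.5201, 0.075, 0.3515]
orientation: [[0.056, 0.998, 0.005], [0.998, -0.056, 0.002], [0.002, 0.005, -1.0]]
wrist_force: [0.4, -0.7, -0.7]
width: 0.0462
grasp_force: 0.0
```

Emit:
drive_tool --steps '[[[0, 0, 0], [0, 0, 0], 50], [[0, 0, 0], [0, 0, 0], 50], [[0, 0, 0], [0, 0, 0], 50], [[0, 0, 0], [0, 0, 0], 50], [[0, 0, 0], [0, 0, 0], 50]]'

```text
t: 59.27
position: [0.5192, 0.0759, 0.3484]
orientation: [[0.057, 0.998, -0.001], [0.998, -0.057, 0.0], [0.0, -0.001, -1.0]]
wrist_force: [0.8, -0.1, 0.0]
width: 0.0468
grasp_force: 0.0
```

Run:
```python
from h import *
c=snap('wrist','w16.png');P=cloud(c);Q=P.reshape(-1,3)
for n,a in(('foot',FOOT),('top',TOP)):
    m=(abs(Q[:,2]-a[2]-.043)<.006)&(np.linalg.norm(Q[:,:2]-a[:2],axis=1)<.03)
    print(n,box(Q[m]) if m.sum()>4 else m.sum())
D=deck(Q);m=(abs(D[:,1])<.010)&(D[:,2]<.06)
print([(round(x*1000),round(float(np.median(S[:,2]))*1000)) for x in np.arange(.01,.2,.01) for S in [D[m&(abs(D[:,0]-x)<.005)]] if len(S)>3])
t=snap('top','t16.png');blocks(t);print(sense()['t'])
```

```text
foot 0
top (351, [0.5247, 0.1743, 0.235], [[524.7, 174.5], [20.0, 9.4], 86.7])
[(90, 22), (110, 30), (120, 31), (130, 16), (140, 1), (150, 0), (160, 0), (170, 1), (180, 1), (190, 1)]
59.3667
```

View pics/w16.png

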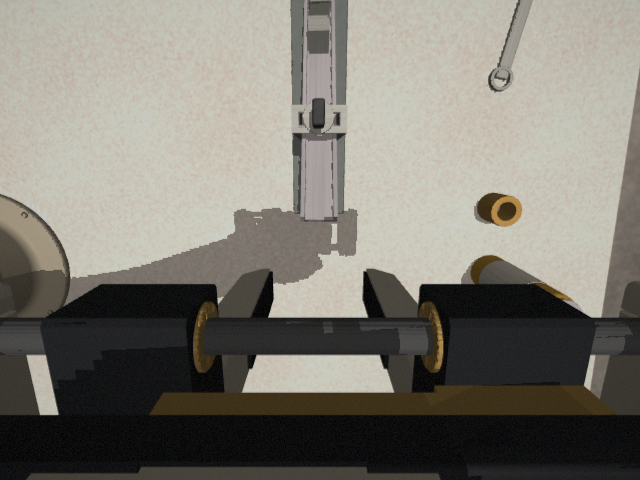

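The view shows the top key seated along the chute at (318,112). Its top is at 235 mm, as required, with the blocks below it. No blocks are left on the bench.

```bash
python3 -c "
from plant import finish_job
print(finish_job())"
```

```text
the job is handed in; nothing more can be done
None
```

The job is handed in at about 59 s: a T-key is seated and turned in each strap and all three blocks lie between them, heels uphill; my last camera checks agreed with this, though the hand-in returned no verdict.

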